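# Put the tea-for-one set back together on the turntable

## Robot

A 6-joint arm with a two-finger parallel gripper is mounted at the origin on the work surface. World frame = base frame: x ahead of the robot, y to its left, z up, the work surface at z = 0. Lengths are in mm, angles in rad, forces in N, time in s.
With the tool pointing down it reaches from about 275 to 1000 mm from the base axis. Payload 8.4 kg.
Tool frame: the origin (TCP) lies at the very end of the fingers, on their centre line; the grasp point (between the pads) lies 19 mm behind it; z points along the fingers, y is the direction in which the jaws open and shut (so a half turn about z gives the same grasp; the last joint's range is limited). The gripper opens to 85 mm and grips with 20 to 120 N. Pads are 22 mm wide; open, the fingers measure 114 mm over their backs; the gripper's body (76 mm by 85 mm) begins 54 mm behind the grasp point. The pads swing forward as they close: fully open they stand 13 mm farther back than shut.
Start: joints at [1.288, 0.353, 1.633, -0, 1.155, -0.002], TCP at [173.201, 600.524, 231.281] pointing down, gripper open.
Joint ranges: [-2.63, 2.63], [-0.92, 2.1], [0.06, 2.66], [-1.3, 4.44], [0, 2.69], [-3.02, 3.02]. Speed limits (rad/s): [2.22, 2.22, 2.79, 3.14, 3.14, 3.14].

## Interface

Orientations are given as [roll, pitch, yaw] about the fixed x, y, z axes, in that order (R = Rz(yaw) Ry(pitch) Rx(roll)).
In Python, from rig import r gives the robot as it stands.
- The arm moves only by the tool jog_arm, never from a script. Its argument "increments" is text: rows parted by semicolons, each of 7 numbers parted by spaces: the shift along the tool's x, y, z in cm, then the turn, a rotation vector about the tool's x, y, z in rad, then the opening, from -1 (shut) to 1 (fully open). A call has exactly 8 rows; each row shifts and turns the commanded pose from where the row before left it, along the tool's axes as they then stand; what a row does not reach is not made up. A row lasts 1/10 s, in which the tool goes at most 50 mm and 8.59 degrees, less where a joint would pass 70% of its speed; a pose out of reach is approached as far as the arm can. A call with a gripper value outside its range is refused whole. The fingers move at their own pace and stop on an object; "squeeze" is the grip in N (left out, the last holds). Time passes only in rows, so rows that do not move let the fingers close, or fill a call up. It gives the time, the measured TCP pose, the force and the opening at its end, in the units of the state.
- r.sense(): the state, without advancing time (a new reading comes with each control period).
- r.grab_frame(name): name is "scene" or "side" or "wrist"; returns the picture (480x640x3 uint8, red, green, blue); there is no depth.
- r.camera_info(name): a dict with "K" (3x3 intrinsics, pixels), "rvec" (rotation vector, rad) and "tvec" (3), from world to camera coordinates, as OpenCV has them. Camera axes: x right, y down, z forward; pixel columns grow to the right and rows downward; lengths in mm; the calibration is good to about 2 mm. A picture is of the moment at which its call begins: read the wrist's pose just before it. camera_info takes no time and is no camera call; for the wrist camera it gives the pose at the moment of the call.
- r.sign_off(): hands the job in, once; it reports no verdict.
The state is a dict: "clock": time; "qpos": joint angles; "qvel": joint speeds; "joint_efforts": joint torques, N m; "eef_pos": TCP position; "tcp_rot": TCP orientation; "contact_force": force on the tool from outside, world axes, zero at the start; "wrist_torque": the same for the moment, N m; "opening": opening from 0.0 (shut) to 1.0 (fully open).
Only numpy, scipy, OpenCV 4.12 (cv2) and the standard library are available. Lean on these libraries where they do the work, as an engineer would, in place of code of your own. Each camera call takes 0.05 s, during which the arm holds its last target.

## Task

Put the tea-for-one set away on the clear cork pad of the turntable, one piece at a time from the bottom up: first the slatted bamboo coaster flat on the middle of the pad, then the small brown cup upright on the middle of the coaster, then the steel strainer fully down in the cup, and last the wooden lid fully seated on the strainer, knob up. Set every piece down rather than dropping it, let go of it before taking the next, and leave the caddies, the honey pot and the sugar bowl where they are.

Things in the scene. Friction and masses are not known exactly. Their poses are not given: they have to be found in the camera images.
- pad (a point): Centre of the clear cork pad, on top of the lazy-Susan turntable: round bamboo deck 300 mm across, top 24 mm above the shelf, four flush cork pads 104 mm across set 95 mm from its axis, a quarter turn apart; a caddy stands on each of the other three. z is up, x points straight outward from the turntable's axis. The deck turns if pushed sideways with about 2 N at its edge.
- coaster_c (a point): Oblong slatted bamboo coaster, loose, lying flat: 100 mm long (its x), 66 mm wide (its y), 14 mm thick, about 55 g. The point is its centre, 7 mm above its underside; its slats make a flat top. Best gripped across the 66 mm width.
- cup_c (a point): Small brown stoneware cup without handle, loose, standing upright and open at the top: 60 mm outside diameter with straight sides (foot narrowing to 50 mm in the lowest 10 mm), 60 mm high, inside diameter 54 mm, inside depth 55 mm, about 130 g. The point is its centre half-way up (30 mm above its foot), z up.
- strainer_c (a point): Stainless tea strainer, loose, upright, 54 mm high, 70 g: perforated basket 44 mm across (34 at its bottom), 42 deep, under an upright band 68 mm across, 12 high, 60 inside. Point half-way up, 27 mm above its bottom, 21 mm below the band's middle; z up. Seated, the band rests on the cup's rim, overhanging it 4 mm (fingers pass outside), 5 mm play; the point is 15 mm above the cup's point.
- lid_c (a point): Wooden lid, loose, lying knob up, 29 mm high, 60 g: disc 66 mm across, 6 thick; below it a dark plug 52 mm across, 5 deep; on it a round knob 20 mm across, 18 high. Point half-way up, 14.5 mm above the plug's underside, 5.5 mm below the knob's middle; z up. Seated, the plug is inside the strainer's band (4 mm play), the disc on its edge; the point is 36.5 mm above the strainer's point.
- caddy_squat_c (a point): Cream squat round caddy with a knobbed lid, on the turntable, loose, 66 mm in diameter, 72 mm high; point at its centre. To be left alone.
- caddy_square_c (a point): Sage square caddy with a round knobbed lid, on the turntable, loose, 58 mm square, 84 mm high; point at its centre. To be left alone.
- caddy_tall_c (a point): Grey tall round caddy with a knobbed lid, on the turntable, loose, 58 mm in diameter, 96 mm high; point at its centre. To be left alone.
- honey_c (a point): Glass honey pot, closed, on the shelf, loose, 62 mm in diameter, 61 mm high; point 30 mm above its underside. To be left alone.
- sugar_c (a point): White china sugar bowl, open and empty, on the shelf, loose, 76 mm across, 42 mm high; point half-way up. To be left alone.

How it is judged (in metres and radians):
On the way, in this order (a step that is already met when the one before it is completed fails the run):
1. the coaster lies flat on the clear cork pad, let go (horizontal distance between coaster_c and pad below 0.02 m and z of coaster_c in the frame of pad between 0.003 and 0.011 m and angle between coaster_c's own z axis and vertical below 0.1 rad and contact force between the fingers and coaster below 0.05 N and linear speed of coaster below 0.03 m/s), for 0.2 s.
2. the cup stands upright on the coaster, let go (horizontal distance between coaster_c and pad below 0.02 m and z of coaster_c in the frame of pad between 0.003 and 0.011 m and angle between each of coaster_c, cup_c's own z axis and vertical below 0.1 rad and horizontal distance between cup_c and coaster_c below 0.015 m and z of cup_c in the frame of coaster_c between 0.033 and 0.041 m and contact force between the fingers and cup below 0.05 N and linear speed of cup below 0.03 m/s), for 0.2 s.
3. the strainer hangs fully in the cup, its band on the cup's rim, let go (horizontal distance between coaster_c and pad below 0.02 m and z of coaster_c in the frame of pad between 0.003 and 0.011 m and angle between each of coaster_c, cup_c, strainer_c's own z axis and vertical below 0.1 rad and horizontal distance between cup_c and coaster_c below 0.015 m and z of cup_c in the frame of coaster_c between 0.033 and 0.041 m and horizontal distance between strainer_c and cup_c below 0.008 m and z of strainer_c in the frame of cup_c between 0.0115 and 0.0185 m and contact force between the fingers and strainer below 0.05 N and linear speed of strainer below 0.03 m/s), for 0.2 s.
4. the lid sits fully on the strainer, let go (horizontal distance between coaster_c and pad below 0.02 m and z of coaster_c in the frame of pad between 0.003 and 0.011 m and angle between each of coaster_c, cup_c, strainer_c, lid_c's own z axis and vertical below 0.1 rad and horizontal distance between cup_c and coaster_c below 0.015 m and z of cup_c in the frame of coaster_c between 0.033 and 0.041 m and horizontal distance between strainer_c and cup_c below 0.008 m and z of strainer_c in the frame of cup_c between 0.0115 and 0.0185 m and horizontal distance between lid_c and strainer_c below 0.008 m and z of lid_c in the frame of strainer_c between 0.033 and 0.04 m and contact force between the fingers and lid below 0.05 N and linear speed of lid below 0.03 m/s), for 0.2 s.
At the end, for the whole second after the job is handed in: Coaster flat on the deck within 20 mm of the clear pad's centre, cup on it within 15 mm of its centre, strainer in the cup and lid on the strainer, each centred within 8 mm and seated within 3.5 mm; heights within 4 mm, all upright within 0.1 rad, at rest and let go (all of step 4 and contact force between the fingers and coaster below 0.05 N and linear speed of each of coaster, cup, strainer below 0.03 m/s and contact force between the fingers and cup below 0.05 N and contact force between the fingers and strainer below 0.05 N); the robot touches nothing.
It fails at once if a caddy, the honey pot or the sugar bowl is shifted by more than 30 mm or tipped (distance of any of caddy_squat_c, caddy_square_c, caddy_tall_c, honey_c, sugar_c from where it was at the start of the episode above 0.03 m or angle between any of caddy_squat_c, caddy_square_c, caddy_tall_c, honey_c, sugar_c's own z axis and vertical above 0.3 rad).
It fails at once if a piece of the set is dropped or knocked (moves faster than 0.5 m/s with the fingers off it) ((linear speed of coaster above 0.5 m/s and contact force between the fingers and coaster below 0.01 N) or (linear speed of cup above 0.5 m/s and contact force between the fingers and cup below 0.01 N) or (linear speed of strainer above 0.5 m/s and contact force between the fingers and strainer below 0.01 N) or (linear speed of lid above 0.5 m/s and contact force between the fingers and lid below 0.01 N)).
It also fails if it takes over 128 s, if anything falls off the work surface, if the arm or the gripper's body presses on something with over 40 N, if the wrist force passes 120 N, or if a joint passes its speed limit or range.

## Working session

There is one attempt and no reset: what is moved stays moved. The work goes in short steps, Python scripts to look and compute and a tool call to move; the robot and the scene stay as the last step left them, time stands still between calls to the robot, and variables do not carry over. Pictures are saved under pics/ and viewed, and the job is handed in when it is done.

Besides the shell and the picture viewer there is one more tool, called after "Emit:" as name(argument=value, ...) on one line, values as JSON. jog_arm: Moves the arm, as the interface text tells. Its arguments: {"type":"object","properties":{"increments":{"type":"string"},"squeeze":{"type":"number"}},"required":["increments"]}

```bash
ls; mkdir -p pics
python3 - <<'E'
from rig import r
import cv2
print(r.sense())
for n in ["scene","side","wrist"]:
    i=r.camera_info(n); print(n,i)
    cv2.imwrite(f"pics/{n}0.png",r.grab_frame(n)[:,:,::-1])
E
```

```text
pics
{'clock': 0.0, 'qpos': array([ 1.28762853e+00,  3.53641143e-01,  1.63414142e+00, -1.10886880e-05,
        1.15517460e+00, -2.41454283e-03]), 'qvel': array([-0.0027001 ,  0.00048252,  0.00078688,  0.00115962,  0.00032786,
        0.00015709]), 'joint_efforts': array([ 2.62601490e-03, -6.05244613e+01, -3.42079604e+01,  1.31809479e-04,
        9.14084434e-03, -3.14629551e-05]), 'eef_pos': array([173.05504467, 600.07327556, 230.56292922]), 'tcp_rot': array([-3.14022813e+00,  6.84386373e-06,  2.86084389e+00]), 'contact_force': array([0.04732222, 0.38372748, 0.04130882]), 'wrist_torque': array([-0.00277777,  0.01908684, -0.03216951]), 'opening': 0.9981663857914528}
scene {'K': array([[551.72585826,   0.        , 328.88596897],
       [  0.        , 551.72585826, 231.7349669 ],
       [  0.        ,   0.        ,   1.        ]]), 'rvec': array([ 2.10043143,  1.13707299, -0.51022737]), 'tvec': array([-304.03975376, -224.76454854, 1462.83670634])}
side {'K': array([[452.05771023,   0.        , 326.48151576],
       [  0.        , 452.05771023, 233.48693958],
       [  0.        ,   0.        ,   1.        ]]), 'rvec': array([ 0.49837885, -2.76085052,  1.11234241]), 'tvec': array([469.11733747, 180.05484039, 814.7588901 ])}
wrist {'K': array([[380.63566029,   0.        , 317.88527886],
       [  0.        , 380.63566029, 235.99512555],
       [  0.        ,   0.        ,   1.        ]]), 'rvec': array([-2.32129635, -1.7472758 , -0.24666429]), 'tvec': array([-624.10630232,  -37.29464478,  378.25110401])}
```

View pics/scene0.png

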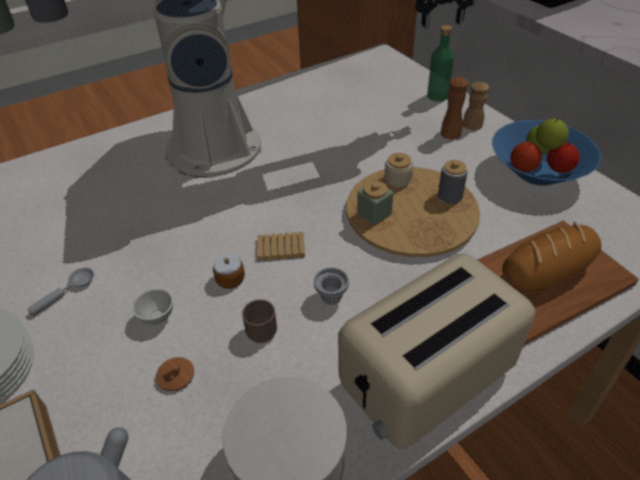

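View pics/side0.png

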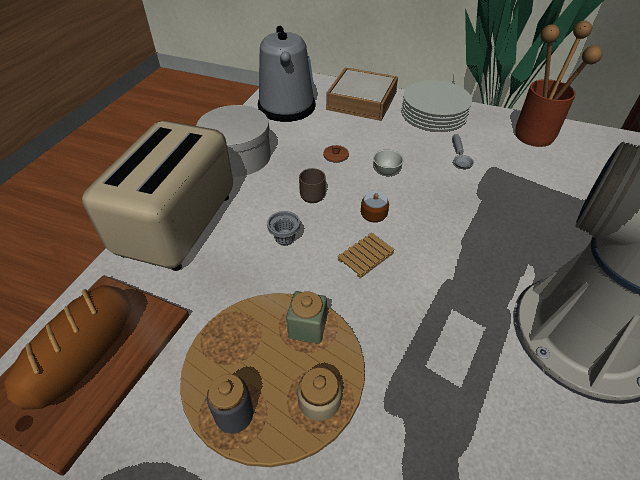

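View pics/wrist0.png

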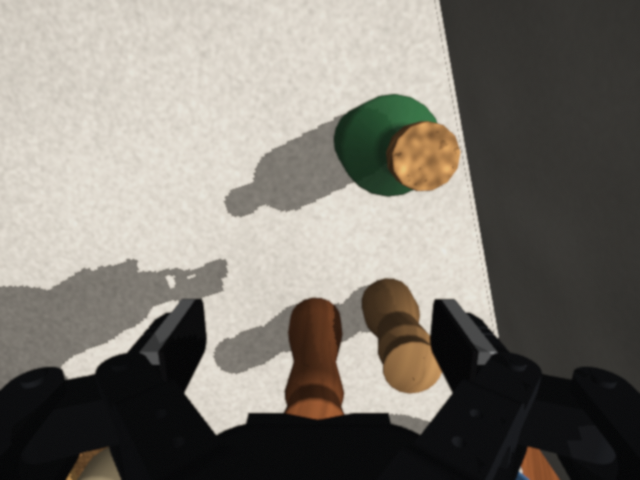

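The scene view shows the coaster (280,246), cup (260,320), strainer (331,286), lid (175,374) and the clear pad (432,233). The side view shows the same pieces at coaster (366,254), cup (312,185), strainer (284,228), lid (336,153) and pad (230,337). I'll enlarge both.

Run:
```python
import cv2
s=cv2.imread("pics/scene0.png"); d=cv2.imread("pics/side0.png")
def crop(im,x,y,w,h,k,n):
    c=cv2.resize(im[y:y+h,x:x+w],None,fx=k,fy=k,interpolation=cv2.INTER_CUBIC)
    for i in range(0,w,10):
        cv2.line(c,(i*k,0),(i*k,12 if (x+i)%50 else 25),(0,0,255),1)
        if (x+i)%20==0: cv2.putText(c,str(x+i),(i*k,24),0,.4,(0,0,255),1)
    for j in range(0,h,10):
        cv2.line(c,(0,j*k),(12,j*k),(0,0,255),1)
        if (y+j)%20==0: cv2.putText(c,str(y+j),(12,j*k+4),0,.4,(0,0,255),1)
    cv2.imwrite("pics/"+n,c)
crop(s,130,210,230,190,3,"s1.png"); crop(s,340,140,150,130,5,"s2.png")
crop(d,250,130,160,150,4,"d1.png"); crop(d,170,280,210,190,3,"d2.png")
```

```text
(no output)
```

View pics/s1.png

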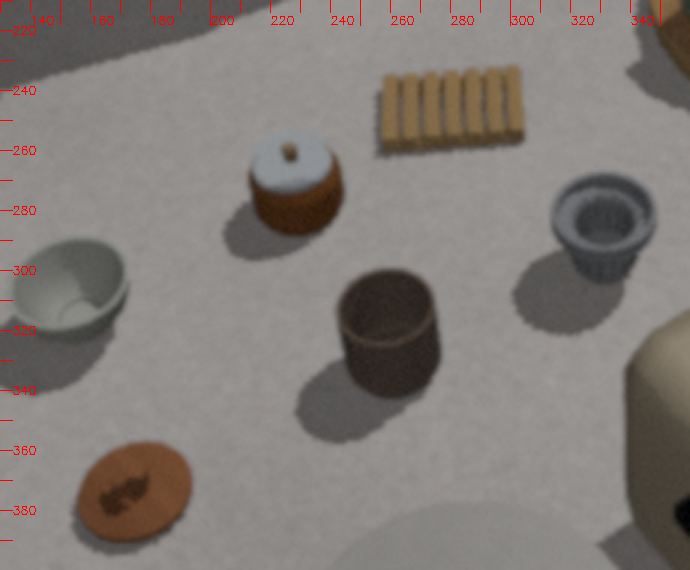

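View pics/s2.png

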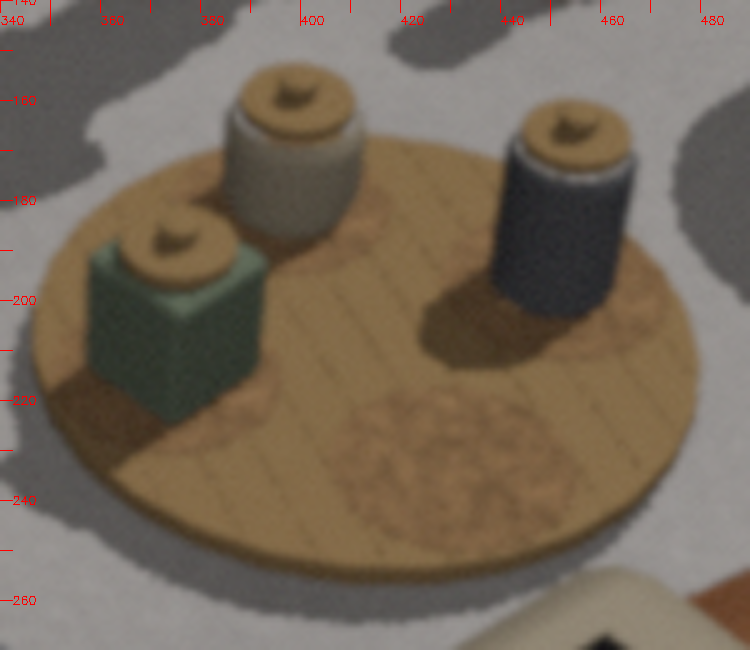

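View pics/d1.png

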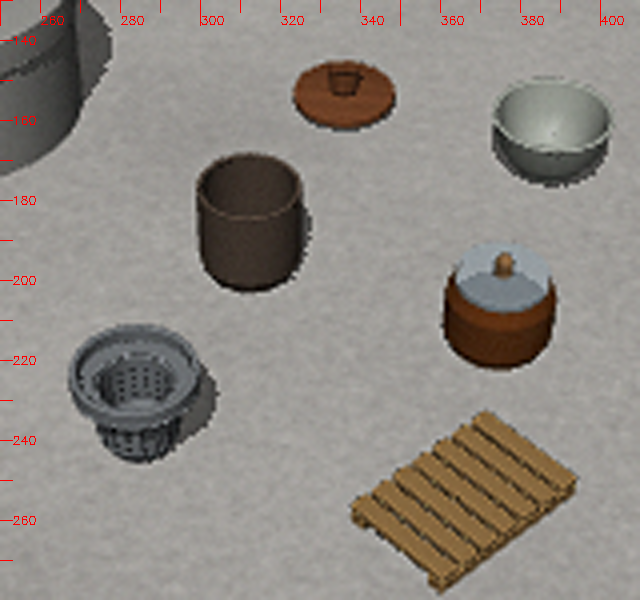

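View pics/d2.png

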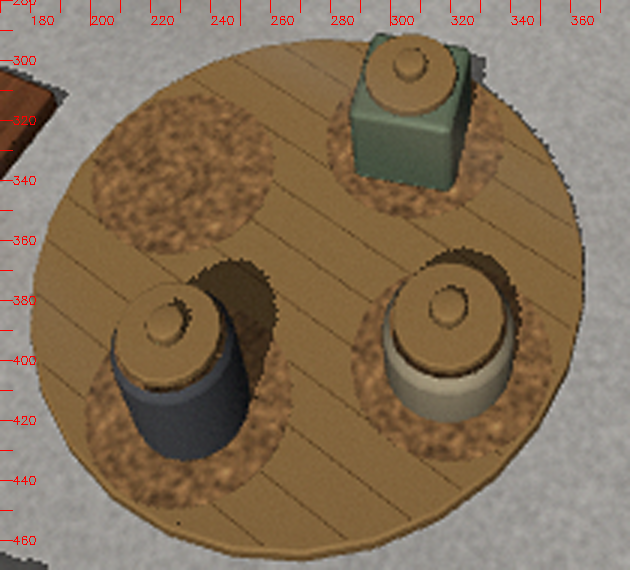

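```bash
cat > h.py <<'E'
import numpy as np, cv2
from scipy.optimize import least_squares
def bp(info,uv,z):
    R=cv2.Rodrigues(info["rvec"])[0]; t=info["tvec"]; C=-R.T@t
    uv=np.atleast_2d(np.array(uv,float)); 
    d=(R.T@np.linalg.inv(info["K"])@np.c_[uv,np.ones(len(uv))].T).T
    s=(z-C[2])/d[:,2]
    return (C+s[:,None]*d)[:,:2]
def proj(info,P):
    return cv2.projectPoints(np.array(P,float).reshape(-1,3),info["rvec"],info["tvec"],info["K"],None)[0].reshape(-1,2)
def circ(info,uv,z,r=None):
    p=bp(info,uv,z)
    if r is None:
        s=least_squares(lambda c:np.hypot(*(p-c[:2]).T)-c[2],[*p.mean(0),40]);
    else: s=least_squares(lambda c:np.hypot(*(p-c[:2]).T)-r,p.mean(0))
    return s.x.round(1),s.fun.round(1)
E
python3 - <<'E'
from h import *
from rig import r
S=r.camera_info("scene");D=r.camera_info("side")
f=lambda a,k,x,y:np.array(a)/k+[x,y]
s1=lambda a:f(a,3,130,210); s2=lambda a:f(a,5,340,140); d1=lambda a:f(a,4,250,130); d2=lambda a:f(a,3,170,280)
print("coast",bp(S,s1([(385,75),(520,67),(523,137),(383,145)]),14).round(1).tolist(),bp(D,d1([(487,410),(577,480),(437,582),(352,508)]),14).round(1).tolist())
for n,a,b,z,rr in [("cup",s1([(338,305),(434,300),(388,269),(385,346)]),d1([(197,183),(302,187),(250,152),(248,219)]),60,30),
 ("str",s1([(551,217),(656,215),(605,172)]),d1([(69,372),(202,375),(138,323)]),54,34),
 ("lid",s1([(78,490),(192,485),(140,442),(130,541)]),d1([(293,95),(396,95),(344,60),(345,130)]),11,33),
 ("pad",s2([(333,455),(587,480),(450,385),(455,553)]),d2([(92,165),(275,160),(205,95),(170,255)]),24,52)]:
  for c,u in((S,a),(D,b)): print(n,circ(c,u,z,rr),circ(c,u,z)[0])
print("deck",circ(D,d2([(30,310),(585,265),(270,38),(275,553)]),24,150))
print("caddies: squat lid top",bp(D,d2([(447,318)]),60),bp(S,s2([(295,105)]),60),"square",bp(D,d2([(410,75)]),70),bp(S,s2([(178,245)]),70),"tall",bp(D,d2([(167,330)]),85),bp(S,s2([(570,132)]),85))
print("honey",bp(D,d1([(503,263)]),58),"sugar",circ(D,d1([(492,110),(611,130),(550,77)]),42,38), "toaster top edge?",bp(S,[(340,330),(470,257)],0))
E
```

```text
coast [[380.0, -63.9], [427.1, 21.5], [488.7, -12.9], [441.6, -97.4]] [[431.2, -92.3], [373.7, -60.5], [421.2, 28.8], [475.9, -1.6]]
cup (array([ 603.4, -173.7]), array([-1.3, -1.3, -1. , -1.3])) [ 603.3 -173.7   28.8]
cup (array([ 597.8, -170.9]), array([-0.2, -0.2, -0.1, -0.1])) [ 597.8 -170.9   29.8]
str (array([607.1, -22.4]), array([-0.8, -0.8, -0.2])) [606.7 -22.1  33.3]
str (array([600.4, -18.6]), array([0.3, 0.3, 0.1])) [600.4 -18.4  34.3]
lid (array([ 604.6, -342.5]), array([-0.3, -0.2, -0.2, -0.2])) [ 604.6 -342.5   32.8]
lid (array([ 597.2, -334.4]), array([0.2, 0.2, 4.6, 4.6])) [ 597.3 -334.5   35.4]
pad (array([591.3, 242.6]), array([1.5, 1.5, 0.1, 0. ])) [591.4 242.6  52.8]
pad (array([585.7, 242.9]), array([0.6, 0.6, 0. , 0.1])) [585.7 242.9  52.3]
deck (array([494.8, 265.1]), array([-0.6, -0.4,  0.9,  1. ]))
caddies: squat lid top [[406.279443   287.94638499]] [[385.43473981 311.91355513]] square [[475.65268911 165.09360157]] [[448.77195792 196.70627219]] tall [[525.06731487 351.29322089]] [[496.76464367 379.08244807]]
honey [[ 445.67047173 -159.93080218]] sugar (array([ 458.6, -320.9]), array([-0.9, -1. , -0.3])) toaster top edge? [[678.46592162 -49.7984195 ]
 [672.6787542  280.5237541 ]]
```

```bash
cat >> h.py <<'E'
from scipy.spatial.transform import Rotation as Ro
def plan(pos,yaw,n=8,frm=None,grip=1.0):
    """rows from present measured pose to tool-down pose; n rows"""
    from rig import r
    s=r.sense(); p=s["eef_pos"]; y0=s["tcp_rot"][2]
    if frm is not None: p,y0=np.array(frm[:3],float),frm[3]
    dy=(yaw-y0+np.pi)%(2*np.pi)-np.pi
    d=(np.array(pos)-p)/n
    print("from",p.round(1),round(y0,3),"step mm",np.linalg.norm(d).round(1),"yaw/row",round(dy/n,3),"force",s["contact_force"].round(1),"open",round(s["opening"],3),"t",s["clock"])
    for i in range(n):
        R=Ro.from_euler("xyz",[np.pi,0,y0+dy*i/n])
        a=R.inv().apply(d)/10
        print("%.2f %.2f %.2f 0 0 %.3f %g;"%(a[0],a[1],a[2],-dy/n,grip))
E
python3 - <<'E'
from h import *
from rig import r
S=r.camera_info("scene");D=r.camera_info("side");W=r.camera_info("wrist")
s=r.sense()
R=Ro.from_euler("xyz",s["tcp_rot"])
Rw=cv2.Rodrigues(W["rvec"])[0]; C=-Rw.T@W["tvec"]
print("cam in tool",R.inv().apply(C-s["eef_pos"]), "axes in tool\n",(R.inv().as_matrix()@Rw.T).round(3))
print("toaster bottom side",bp(D,[(105,245),(175,268),(230,190)],5),"top front corner scene z190", bp(S,[(470,257),(340,330)],180))
print("board",bp(D,[(188,312),(110,278)],15))
E
```

```text
cam in tool [  69.61981832   -0.23878277 -142.35709254] axes in tool
 [[ 0.    -0.96  -0.278]
 [ 1.     0.     0.   ]
 [-0.    -0.278  0.96 ]]
toaster bottom side [[ 945.71884878  132.10317596]
 [ 774.09871284  133.80633882]
 [ 786.86523243 -116.4007476 ]] top front corner scene z190 [[ 784.85071133  136.84567796]
 [ 789.39558687 -122.56848124]]
board [[687.19260773 220.12696734]
 [870.38231756 205.5882212 ]]
```

Run:
```python
from h import *
plan([580,246,232],1.96,16)
```

```text
from [173.1 600.2 230.7] 2.861 step mm 33.7 yaw/row -0.056 force [ 0.9  0.9 -0.2] open 1.002 t 0.15
-3.06 -1.42 -0.01 0 0 0.056 1;
-3.13 -1.25 -0.01 0 0 0.056 1;
-3.20 -1.07 -0.01 0 0 0.056 1;
-3.25 -0.89 -0.01 0 0 0.056 1;
-3.30 -0.70 -0.01 0 0 0.056 1;
-3.33 -0.52 -0.01 0 0 0.056 1;
-3.36 -0.33 -0.01 0 0 0.056 1;
-3.37 -0.14 -0.01 0 0 0.056 1;
-3.37 0.05 -0.01 0 0 0.056 1;
-3.36 0.24 -0.01 0 0 0.056 1;
-3.34 0.43 -0.01 0 0 0.056 1;
-3.31 0.62 -0.01 0 0 0.056 1;
-3.27 0.80 -0.01 0 0 0.056 1;
-3.22 0.99 -0.01 0 0 0.056 1;
-3.16 1.16 -0.01 0 0 0.056 1;
-3.09 1.34 -0.01 0 0 0.056 1;
```

Emit:
jog_arm(increments="-3.06 -1.42 0 0 0 0.056 1;-3.13 -1.25 0 0 0 0.056 1;-3.2 -1.07 0 0 0 0.056 1;-3.25 -0.89 0 0 0 0.056 1;-3.3 -0.7 0 0 0 0.056 1;-3.33 -0.52 0 0 0 0.056 1;-3.36 -0.33 0 0 0 0.056 1;-3.37 -0.14 0 0 0 0.056 1")

```text
clock: 0.95
eef_pos: [377.7, 422.5, 231.1]
tcp_rot: [-3.141, -0.0, 2.411]
contact_force: [1.1, 0.6, 0.4]
opening: 0.998
```

Emit:
jog_arm(increments="-3.37 0.05 0 0 0 0.056 1;-3.36 0.24 0 0 0 0.056 1;-3.34 0.43 0 0 0 0.056 1;-3.31 0.62 0 0 0 0.056 1;-3.27 0.8 0 0 0 0.056 1;-3.22 0.99 0 0 0 0.056 1;-3.16 1.16 0 0 0 0.056 1;-3.09 1.34 0 0 0 0.056 1")

```text
clock: 1.75
eef_pos: [581.6, 246.3, 231.0]
tcp_rot: [-3.141, -0.0, 1.962]
contact_force: [-0.4, -0.0, 1.2]
opening: 1.001
```

```bash
cat >> h.py <<'E'
def look(name,cam="wrist"):
    from rig import r; import json
    s=r.sense(); i=r.camera_info(cam); im=r.grab_frame(cam)
    np.savez("pics/"+name+".npz",**i); cv2.imwrite("pics/"+name+".png",im[:,:,::-1])
    print(s["clock"],s["eef_pos"].round(1),s["tcp_rot"].round(3),abs(s["qvel"]).max().round(3))
    return i
def info(name): return dict(np.load("pics/"+name+".npz"))
E
python3 - <<'E'
from h import *
look("w1")
E
```

```text
1.75 [581.6 246.3 231. ] [-3.141 -0.     1.962] 0.485
```

View pics/w1.png

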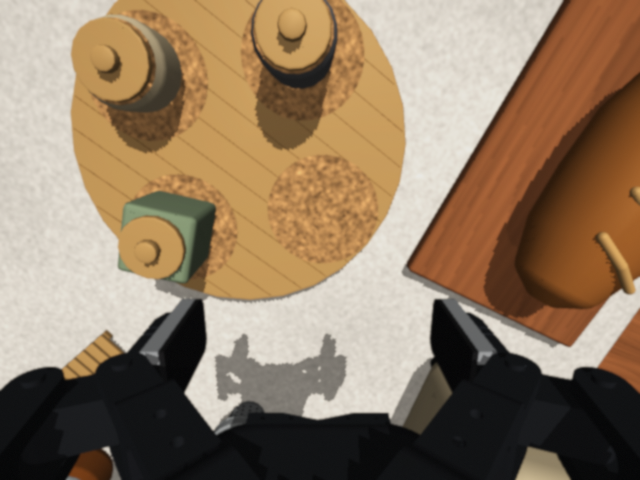

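The wrist view shows the clear pad, centred near (323,208), with edges at x 267 and 378 and y 154 and 264. Part of the deck is also visible.

Run:
```python
from h import *
i=info("w1")
print(circ(i,[(267,210),(378,207),(323,154),(323,264)],24,52),circ(i,[(267,210),(378,207),(323,154),(323,264)],24))
print("deck",circ(i,[(406,130),(72,112),(250,300),(390,200),(88,190)],24,150))
im=cv2.imread("pics/w1.png"); print(i["rvec"],i["tvec"])
plan([425,-35,232],1.08,8)
```

```text
(array([588.8, 241.5]), array([0. , 0. , 0.6, 0.6])) (array([588.8, 241.5,  52.3]), array([-0.3, -0.3,  0.3,  0.3]))
deck (array([496.9, 268.6]), array([-1.2, -2.7,  1.4, -4. , -2.3]))
[-2.80867315 -0.55778515 -0.07763537] [-632.08185367  -31.74059281  380.29199179]
from [585.1 243.3 231.1] 1.958 step mm 40.1 yaw/row -0.11 force [ 2.4 -1.9  0.3] open 1.002 t 1.8
-2.47 -3.17 -0.01 0 0 0.110 1;
-2.80 -2.88 -0.01 0 0 0.110 1;
-3.10 -2.55 -0.01 0 0 0.110 1;
-3.36 -2.20 -0.01 0 0 0.110 1;
-3.58 -1.82 -0.01 0 0 0.110 1;
-3.76 -1.42 -0.01 0 0 0.110 1;
-3.89 -1.00 -0.01 0 0 0.110 1;
-3.97 -0.56 -0.01 0 0 0.110 1;
```

Emit:
jog_arm(increments="-2.47 -3.17 0 0 0 0.11 1;-2.8 -2.88 0 0 0 0.11 1;-3.1 -2.55 0 0 0 0.11 1;-3.36 -2.2 0 0 0 0.11 1;-3.58 -1.82 0 0 0 0.11 1;-3.76 -1.42 0 0 0 0.11 1;-3.89 -1 0 0 0 0.11 1;-3.97 -0.56 0 0 0 0.11 1")

```text
clock: 2.6
eef_pos: [421.1, -33.0, 231.2]
tcp_rot: [3.142, 0.0, 1.081]
contact_force: [0.8, -0.6, -0.9]
opening: 1.003
```

Run:
```python
from h import *
import time
from rig import r
r.grab_frame("wrist");r.grab_frame("wrist")
look("w2")
```

```text
2.7 [419.7 -34.6 231. ] [-3.141e+00  2.000e-03  1.079e+00] 0.06
```

View pics/w2.png

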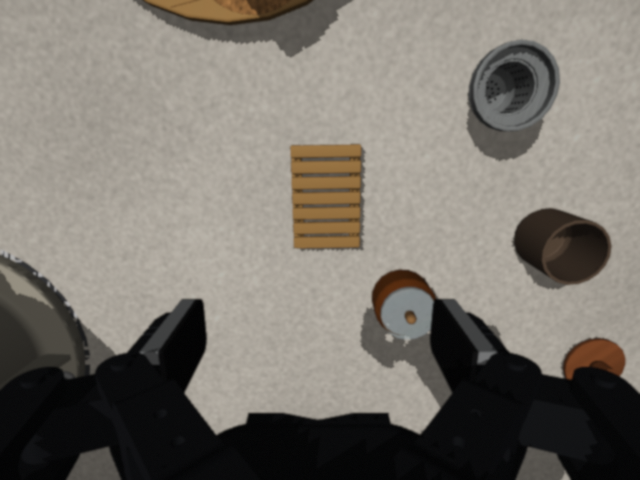

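All the pieces are in this view: coaster centred at about (327,196), strainer rim (515,85), cup rim (575,250) and lid (595,365). I'll enlarge it.

```bash
cat >> h.py <<'E'
def crop(name,x,y,w,h,k):
    im=cv2.imread("pics/"+name+".png")
    c=cv2.resize(im[y:y+h,x:x+w],None,fx=k,fy=k,interpolation=cv2.INTER_CUBIC)
    for i in range(0,w,10):
        if (x+i)%20==0:
            cv2.line(c,(i*k,0),(i*k,c.shape[0]),(0,0,255),1); cv2.putText(c,str(x+i),(i*k,10),0,.4,(255,0,0),1)
    for j in range(0,h,10):
        if (y+j)%20==0:
            cv2.line(c,(0,j*k),(c.shape[1],j*k),(0,0,255),1); cv2.putText(c,str(y+j),(0,j*k+4),0,.4,(255,0,0),1)
    cv2.imwrite("pics/%s_%d_%d.png"%(name,x,y),c)
E
python3 - <<'E'
from h import *
crop("w2",460,30,180,120,4); crop("w2",280,130,100,130,4);crop("w2",500,190,140,200,3)
E
```

```text
(no output)
```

View pics/w2_460_30.png

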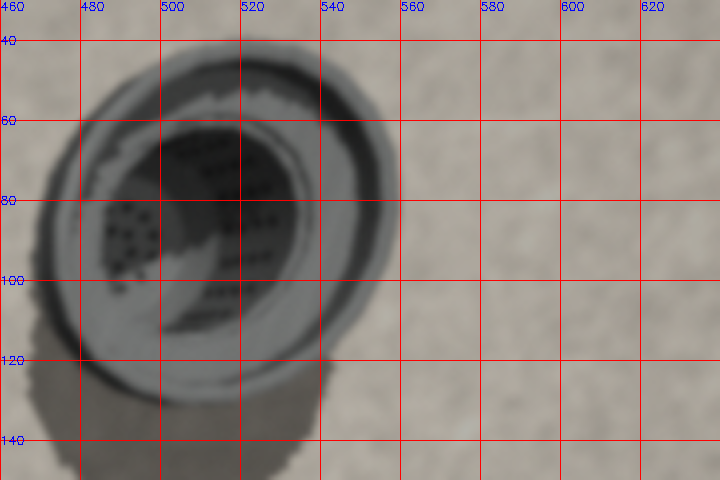

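View pics/w2_280_130.png

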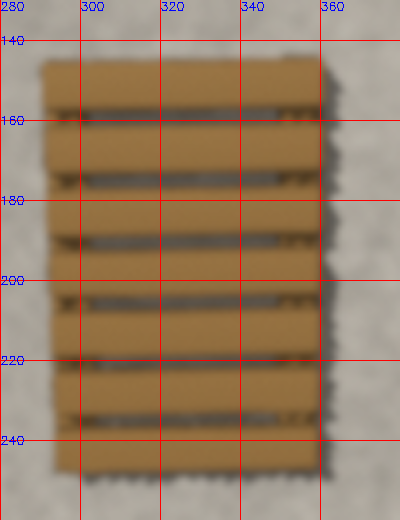

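View pics/w2_500_190.png

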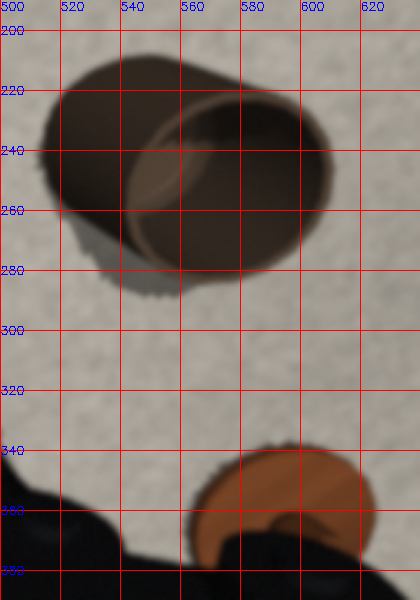

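Run:
```python
from h import *
i=info("w2")
c=bp(i,[(291,145),(360,144),(360,247),(294,248)],14); print(c.round(1).tolist(),c.mean(0), [np.linalg.norm(c[k]-c[(k+1)%4]).round(1) for k in range(4)])
m=c[0]+c[1]-c[2]-c[3]; print("angle",np.arctan2(m[1],m[0]))
print("str",circ(i,[(520,40),(545,49),(558,75),(556,95),(540,117)],54,34))
print("cup",circ(i,[(542,258),(611,245),(580,221),(573,283),(602,228)],60,30))
print("lid",circ(i,[(597,338),(625,358),(572,349)],11,33))
```

```text
[[423.7, 23.6], [480.0, -5.6], [435.7, -94.6], [377.5, -64.7]] [429.22313916 -35.32334992] [np.float64(63.4), np.float64(99.4), np.float64(65.5), np.float64(99.6)]
angle 1.0995088033089722
str (array([602.5, -19.9]), array([-0.5, -0.2,  0.3,  0.6, -1.1]))
cup (array([ 600.8, -172.4]), array([-1. , -0.2, -1.1, -1.9, -1.1]))
lid (array([ 601.8, -338. ]), array([-0.3,  0.3,  0.4]))
```

Measured coaster (429.3,-35.3), yaw 1.09; cup (600.7,-172.4); strainer (602.5,-20); lid (601.8,-338). These agree with the mean of the two fixed cameras, so I'll descend on the coaster.

Run:
```python
from h import *
plan([429.3,-35.3,40],1.09,6)
```

```text
from [421.2 -33.3 231.3] 1.082 step mm 31.9 yaw/row 0.001 force [ 0.8  0.6 -0.1] open 0.996 t 2.75
0.03 0.14 3.19 0 0 -0.001 1;
0.03 0.14 3.19 0 0 -0.001 1;
0.03 0.14 3.19 0 0 -0.001 1;
0.03 0.14 3.19 0 0 -0.001 1;
0.03 0.14 3.19 0 0 -0.001 1;
0.03 0.14 3.19 0 0 -0.001 1;
```

Emit:
jog_arm(increments="0.03 0.14 3.19 0 0 -0.008 1;0.03 0.14 3.19 0 0 0 1;0.03 0.14 3.19 0 0 0 1;0.03 0.14 3.19 0 0 0 1;0.03 0.14 3.19 0 0 0 1;0.03 0.14 3.19 0 0 0 1;0 0 0 0 0 0 1;0 0 0 0 0 0 1")

```text
clock: 3.55
eef_pos: [430.6, -33.6, 39.8]
tcp_rot: [-3.14, 0.001, 1.094]
contact_force: [-0.6, -0.2, 0.3]
opening: 1.001
```

Run:
```python
from h import *
look("w3")
look("sd3","side")
plan([429.3,-35.3,-2],1.09,3)
```

```text
3.55 [430.6 -33.6  39.8] [-3.140e+00  1.000e-03  1.094e+00] 0.042
3.6 [431.3 -33.8  40.7] [ 3.141 -0.     1.094] 0.028
from [431.7 -34.   41.1] 1.094 step mm 14.4 yaw/row -0.001 force [ 0.8 -0.1  0.4] open 1.004 t 3.65
-0.08 -0.05 1.44 0 0 0.001 1;
-0.08 -0.05 1.44 0 0 0.001 1;
-0.08 -0.05 1.44 0 0 0.001 1;
```

View pics/w3.png

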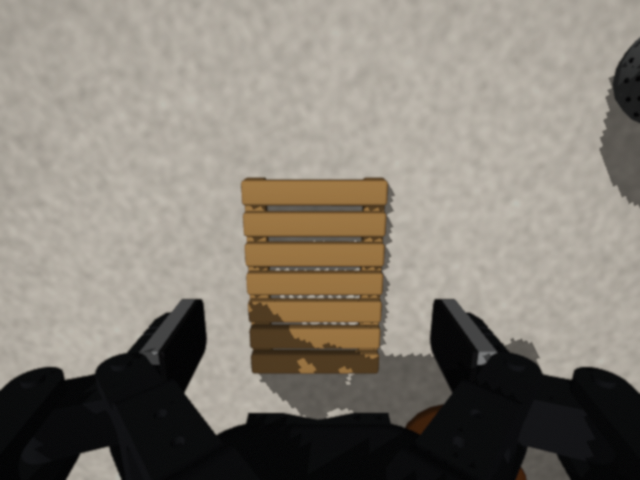

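View pics/sd3.png

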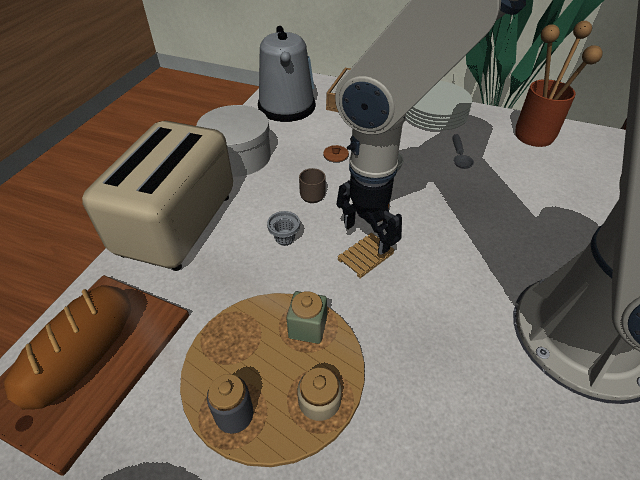

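Between the open fingers (inner edges about 205 and 431), the coaster lies at columns 243–387, centred.

Run:
```python
from h import *
i=info("w3"); c=bp(i,[(243,181),(387,181),(379,374),(251,374)],14);print(c.round(1).tolist(),c.mean(0))
```

```text
[[423.9, 23.1], [480.4, -6.1], [435.7, -94.7], [377.1, -64.6]] [429.27070454 -35.57128162]
```

Confirmed at (429.3,-35.5). I'll go down, closing gently only to a partial opening.

Emit:
jog_arm(increments="-0.06 -0.06 1.4 0 0 0 1;-0.08 -0.06 1.4 0 0 0 1;-0.08 -0.05 0.9 0 0 0 1;0 0 0.5 0 0 0 1;0 0 0 0 0 0 0.4;0 0 0 0 0 0 0.2;0 0 0 0 0 0 0.2;0 0 0 0 0 0 0.2", squeeze=25)

```text
clock: 4.45
eef_pos: [428.5, -35.5, -1.6]
tcp_rot: [3.141, -0.0, 1.093]
contact_force: [-0.3, 0.4, 7.1]
opening: 0.764
```

Run:
```python
from h import *
look("w4")
plan([429.3,-35.3,60],1.09,3)
```

```text
4.45 [428.5 -35.5  -1.6] [ 3.141 -0.     1.093] 0.002
from [428.5 -35.5  -1.6] 1.093 step mm 20.5 yaw/row -0.001 force [0.4 0.2 8.2] open 0.764 t 4.5
0.02 0.02 -2.05 0 0 0.001 1;
0.02 0.02 -2.05 0 0 0.001 1;
0.02 0.02 -2.05 0 0 0.001 1;
```

View pics/w4.png

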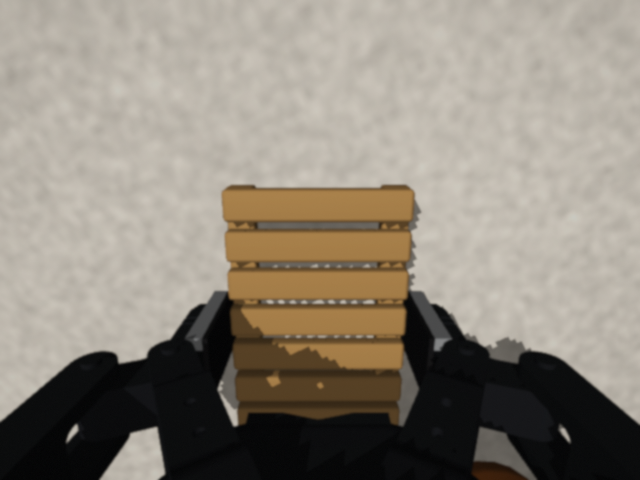

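Gripped at 0.764 (65 mm), slightly forward of the hand's centre line, and holding. I'll lift.

Emit:
jog_arm(increments="0 0 -0.5 0 0 0 0.2;0 0 -1.5 0 0 0 0.2;0 0 -3 0 0 0 0.2;0 0 -4 0 0 0 0.2;0 0 -4 0 0 0 0.2;0 0 -3 0 0 0 0.2;0 0 0 0 0 0 0.2;0 0 0 0 0 0 0.2", squeeze=35)

```text
clock: 5.3
eef_pos: [428.2, -35.5, 158.4]
tcp_rot: [3.14, -0.001, 1.093]
contact_force: [0.3, -0.5, -1.4]
opening: 0.761
```

Run:
```python
from h import *
look("w5")
plan([588.7,242,159],1.56,12,grip=.2)
```

```text
5.3 [428.2 -35.5 158.4] [ 3.140e+00 -1.000e-03  1.093e+00] 0.035
from [427.5 -35.4 157.5] 1.093 step mm 26.7 yaw/row 0.039 force [ 0.8 -0.7  0.1] open 0.758 t 5.35
2.67 0.13 -0.01 0 0 -0.039 0.2;
2.66 0.23 -0.01 0 0 -0.039 0.2;
2.65 0.34 -0.01 0 0 -0.039 0.2;
2.64 0.44 -0.01 0 0 -0.039 0.2;
2.62 0.54 -0.01 0 0 -0.039 0.2;
2.60 0.64 -0.01 0 0 -0.039 0.2;
2.57 0.74 -0.01 0 0 -0.039 0.2;
2.54 0.84 -0.01 0 0 -0.039 0.2;
2.50 0.94 -0.01 0 0 -0.039 0.2;
2.46 1.04 -0.01 0 0 -0.039 0.2;
2.42 1.13 -0.01 0 0 -0.039 0.2;
2.38 1.23 -0.01 0 0 -0.039 0.2;
```

View pics/w5.png

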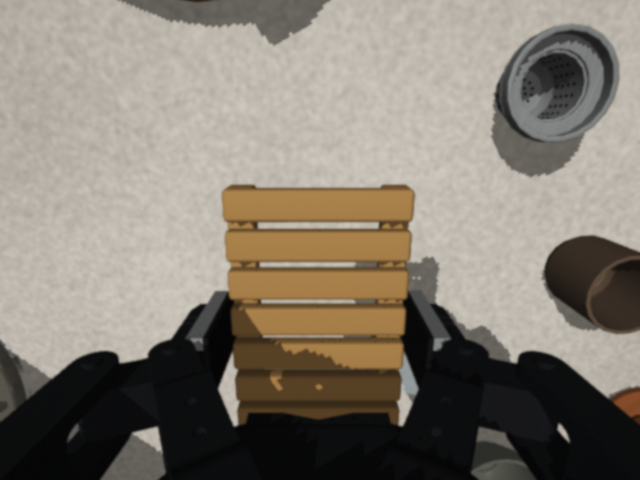

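Held with no slip. I'll carry it to above the pad.

Emit:
jog_arm(increments="2.67 0.13 0 0 0 -0.039 0.2;2.66 0.23 0 0 0 -0.039 0.2;2.65 0.34 0 0 0 -0.039 0.2;2.64 0.44 0 0 0 -0.039 0.2;2.62 0.54 0 0 0 -0.039 0.2;2.6 0.64 0 0 0 -0.039 0.2;2.57 0.74 0 0 0 -0.039 0.2;2.54 0.84 0 0 0 -0.039 0.2")

```text
clock: 6.15
eef_pos: [534.6, 150.3, 155.6]
tcp_rot: [-3.138, 0.002, 1.407]
contact_force: [-0.2, 0.0, -0.2]
opening: 0.76
```

Emit:
jog_arm(increments="2.5 0.94 0 0 0 -0.039 0.2;2.46 1.04 0 0 0 -0.039 0.2;2.42 1.13 0 0 0 -0.039 0.2;2.38 1.23 0 0 0 -0.039 0.2;0 0 3 0 0 0 0.2;0 0 3 0 0 0 0.2;0 0 2 0 0 0 0.2;0 0 0 0 0 0 0.2")

```text
clock: 6.95
eef_pos: [585.5, 240.8, 72.6]
tcp_rot: [-3.133, 0.003, 1.561]
contact_force: [-0.6, -0.5, -0.5]
opening: 0.763
```

Run:
```python
from h import *
look("w6")
plan([588.7,242,23],1.56,4,grip=.2)
```

```text
6.95 [585.5 240.8  72.6] [-3.133e+00  3.000e-03  1.561e+00] 0.051
from [586.9 241.3  74.8] 1.561 step mm 13.0 yaw/row -0.0 force [-0.8  0.9 -0.2] open 0.759 t 7.0
0.02 0.04 1.30 0 0 0.000 0.2;
0.02 0.04 1.30 0 0 0.000 0.2;
0.02 0.04 1.30 0 0 0.000 0.2;
0.02 0.04 1.30 0 0 0.000 0.2;
```

View pics/w6.png

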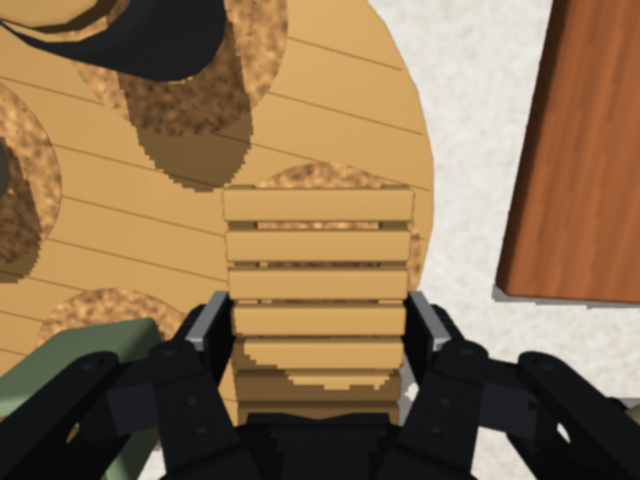

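Still flat in the hand and centred over the pad. I'll lower slowly until contact.

Emit:
jog_arm(increments="0.03 0.06 1.5 0 0 0 0.2;0.03 0.06 1.5 0 0 0 0.2;0.02 0.05 1 0 0 0 0.2;0 0 0.5 0 0 0 0.2;0 0 0.25 0 0 0 0.2;0 0 0.1 0 0 0 0.2;0 0 0 0 0 0 0.2;0 0 0 0 0 0 0.2")

```text
clock: 7.8
eef_pos: [591.0, 243.0, 29.9]
tcp_rot: [3.141, -0.0, 1.561]
contact_force: [0.2, 0.5, -0.6]
opening: 0.764
```

Emit:
jog_arm(increments="-0.05 -0.1 0.2 0 0 0 0.2;0 0 0.15 0 0 0 0.2;0 0 0.1 0 0 0 0.2;0 0 0.1 0 0 0 0.2;0 0 0.05 0 0 0 0.2;0 0 0.05 0 0 0 0.2;0 0 0 0 0 0 0.2;0 0 0 0 0 0 0.2")

```text
clock: 8.6
eef_pos: [589.8, 242.4, 22.9]
tcp_rot: [3.142, 0.0, 1.561]
contact_force: [0.4, 0.6, -0.2]
opening: 0.764
```

Emit:
jog_arm(increments="0 0 0.03 0 0 0 0.2;0 0 0.03 0 0 0 0.2;0 0 0.03 0 0 0 0.2;0 0 0 0 0 0 0.2;0 0 0 0 0 0 0.2;0 0 0 0 0 0 0.2;0 0 0 0 0 0 0.2;0 0 0 0 0 0 0.2")

```text
clock: 9.4
eef_pos: [589.8, 242.4, 22.6]
tcp_rot: [3.141, -0.0, 1.561]
contact_force: [-3.0, -0.4, 5.7]
opening: 0.763
```

Contact (5.7 N). I'll release in small opening steps, then rise.

Emit:
jog_arm(increments="0 0 0 0 0 0 0.6;0 0 0 0 0 0 0.75;0 0 0 0 0 0 0.9;0 0 0 0 0 0 1;0 0 0 0 0 0 1;0 0 -0.5 0 0 0 1;0 0 -1.5 0 0 0 1;0 0 -3 0 0 0 1")

```text
clock: 10.2
eef_pos: [588.4, 241.8, 71.5]
tcp_rot: [-3.138, 0.001, 1.561]
contact_force: [0.2, 0.6, 0.3]
opening: 1.0
```

Emit:
jog_arm(increments="0 0 -4 0 0 0 1;0 0 -4 0 0 0 1;0 0 -4 0 0 0 1;0 0 -4 0 0 0 1;-2 0 -2 0 0 0 1;-2 0 0 0 0 0 1;-2 0 0 0 0 0 1;0 0 0 0 0 0 1")

```text
clock: 11.0
eef_pos: [588.5, 179.8, 251.9]
tcp_rot: [-3.141, 0.001, 1.559]
contact_force: [0.0, -0.1, 0.2]
opening: 1.002
```

Run:
```python
from h import *
look("w7")
```

```text
11.0 [588.5 179.8 251.9] [-3.141e+00  1.000e-03  1.559e+00] 0.034
```

View pics/w7.png

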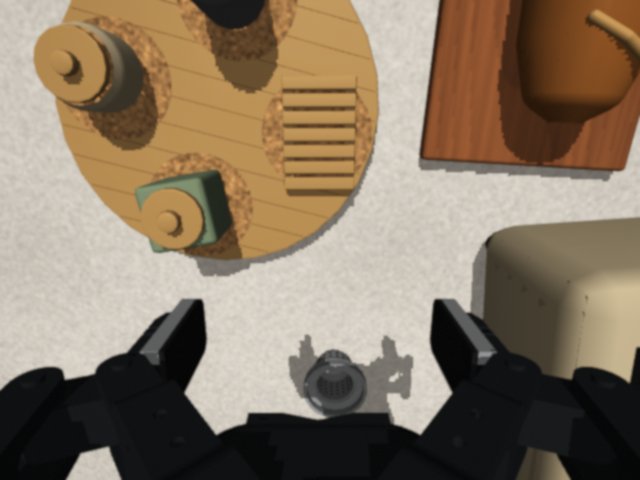

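Run:
```python
from h import *
crop("w7",250,60,140,150,4)
```

```text
(no output)
```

View pics/w7_250_60.png

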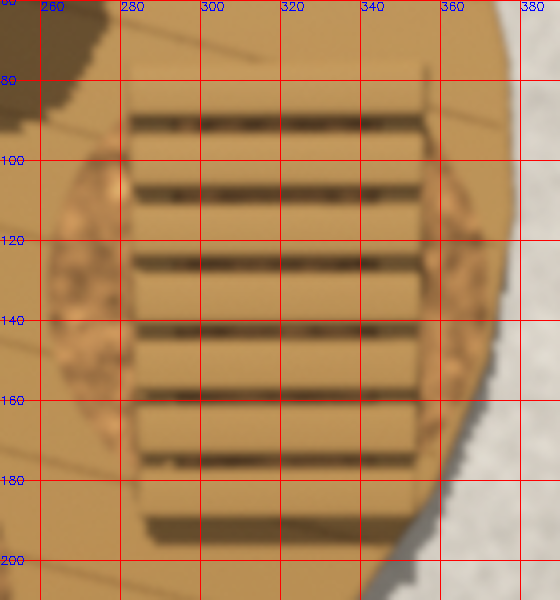

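The coaster covers (281–356, 76–189) on the pad, with the pad visible about evenly on both sides (262 to 370).

Run:
```python
from h import *
i=info("w7")
c=bp(i,[(281,76),(356,76),(353,189),(284,189)],38);print(c.round(1).tolist(),c.mean(0));
print("pad",circ(i,[(262,133),(268,110),(268,160),(369,150),(371,130),(366,110)],24,52))
print("strainer?")
plan([600.7,-172.4,160],1.3,8)
```

```text
[[558.5, 291.5], [623.6, 290.8], [622.4, 192.1], [557.5, 192.9]] [590.47515656 241.83749033]
pad (array([588.8, 239.1]), array([-0.5, -0.7, -0.9, -1. , -0.7, -0.2]))
strainer?
from [588.6 181.  251.8] 1.559 step mm 45.7 yaw/row -0.032 force [-0.4  0.2 -0.7] open 0.998 t 11.05
-4.42 0.20 1.15 0 0 0.032 1;
-4.41 0.35 1.15 0 0 0.032 1;
-4.39 0.49 1.15 0 0 0.032 1;
-4.37 0.63 1.15 0 0 0.032 1;
-4.35 0.77 1.15 0 0 0.032 1;
-4.32 0.91 1.15 0 0 0.032 1;
-4.29 1.05 1.15 0 0 0.032 1;
-4.26 1.19 1.15 0 0 0.032 1;
```

Emit:
jog_arm(increments="-4.42 0.2 1.15 0 0 0.032 1;-4.41 0.35 1.15 0 0 0.032 1;-4.39 0.49 1.15 0 0 0.032 1;-4.37 0.63 1.15 0 0 0.032 1;-4.35 0.77 1.15 0 0 0.032 1;-4.32 0.91 1.15 0 0 0.032 1;-4.29 1.05 1.15 0 0 0.032 1;-4.26 1.19 1.15 0 0 0.032 1")

```text
clock: 11.85
eef_pos: [602.1, -172.0, 159.0]
tcp_rot: [-3.141, -0.0, 1.304]
contact_force: [0.7, -0.6, 0.9]
opening: 1.0
```

Run:
```python
from h import *
from rig import r
r.grab_frame("wrist")
look("w8")
crop("w8",200,120,240,240,3)
plan([600.7,-172.4,100],1.3,4)
```

```text
11.9 [ 601.5 -177.9  157.2] [-3.14e+00  3.00e-03  1.30e+00] 0.064
from [ 601.3 -175.   157.8] 1.3 step mm 14.5 yaw/row -0.0 force [0.8 1.1 0.1] open 0.999 t 11.95
0.06 -0.03 1.44 0 0 0.000 1;
0.06 -0.03 1.44 0 0 0.000 1;
0.06 -0.03 1.44 0 0 0.000 1;
0.06 -0.03 1.44 0 0 0.000 1;
```

View pics/w8.png

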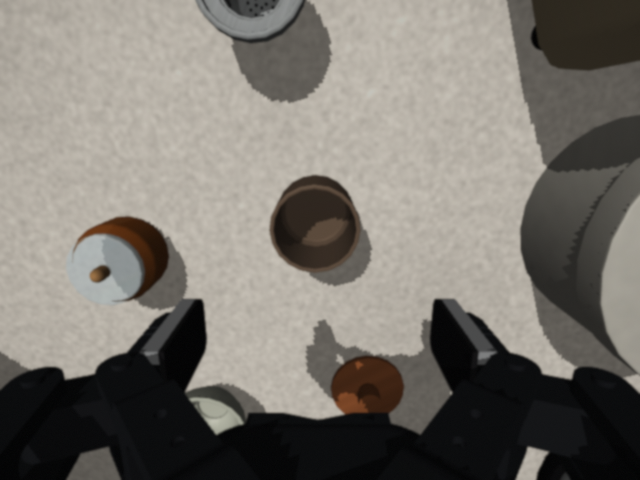

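View pics/w8_200_120.png

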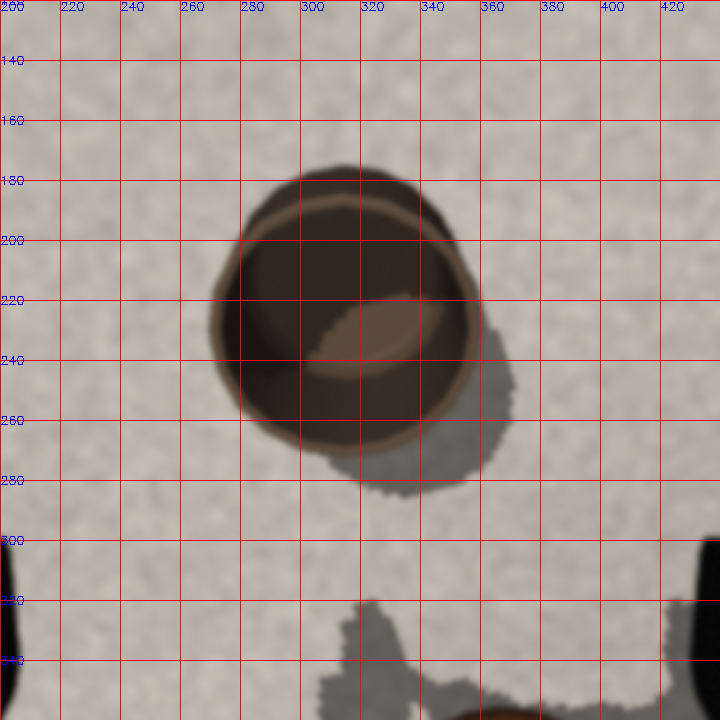

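Cup rim: left 270, right 360, top 185, bottom 272.

Run:
```python
from h import *
i=info("w8")
print(circ(i,[(270,228),(360,228),(315,185),(315,272)],60,30))
```

```text
(array([ 601.9, -173. ]), array([-0.7, -0.7, -0.6, -0.6]))
```

Emit:
jog_arm(increments="0.2 -0.06 2.5 0 0 0 1;0 0 3.5 0 0 0 1;0 0 3.5 0 0 0 1;0 0 2.5 0 0 0 1;0 0 1.4 0 0 0 1;0 0 0.5 0 0 0 1;0 0 0.2 0 0 0 1;0 0 0 0 0 0 1")

```text
clock: 12.75
eef_pos: [603.0, -168.8, 19.9]
tcp_rot: [3.14, -0.0, 1.305]
contact_force: [0.1, 0.1, 1.1]
opening: 1.002
```

Run:
```python
from h import *
look("w9")
```

```text
12.75 [ 603.  -168.8   19.9] [ 3.14  -0.     1.305] 0.011
```

View pics/w9.png

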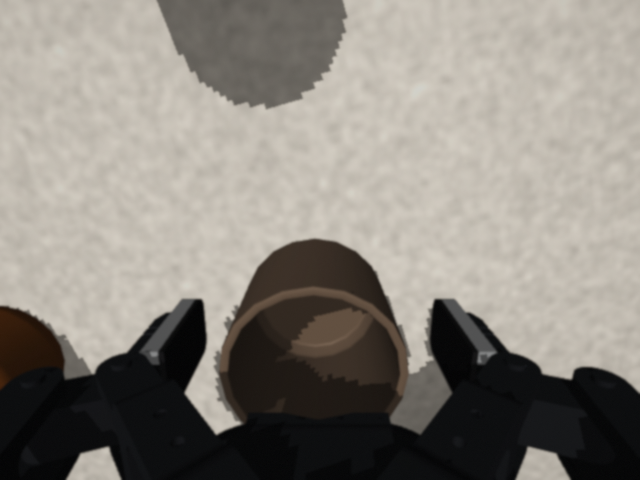

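Emit:
jog_arm(increments="-0.4 -0.06 0.2 0 0 0 1;0 0 0 0 0 0 1;0 0 0 0 0 0 0.6;0 0 0 0 0 0 0.2;0 0 0 0 0 0 0;0 0 0 0 0 0 0;0 0 0 0 0 0 0;0 0 0 0 0 0 0", squeeze=30)

```text
clock: 13.6
eef_pos: [600.7, -172.6, 17.5]
tcp_rot: [3.141, 0.0, 1.305]
contact_force: [-2.5, -0.3, 5.4]
opening: 0.707
```

Emit:
jog_arm(increments="0 0 -0.5 0 0 0 0;0 0 -1.5 0 0 0 0;0 0 -3 0 0 0 0;0 0 -4 0 0 0 0;0 0 -4 0 0 0 0;0 0 -2 0 0 0 0;0 0 0 0 0 0 0;0 0 0 0 0 0 0")

```text
clock: 14.4
eef_pos: [600.5, -172.4, 167.4]
tcp_rot: [3.141, 0.0, 1.305]
contact_force: [-0.4, -0.3, -2.8]
opening: 0.705
```

Run:
```python
from h import *
look("w10")
plan([590.5,241.8,170],1.56,12,grip=0)
```

```text
14.4 [ 600.5 -172.4  167.4] [3.141 0.    1.305] 0.03
from [ 599.9 -172.3  166.2] 1.305 step mm 34.5 yaw/row 0.021 force [-0.5 -0.  -1.1] open 0.708 t 14.45
3.31 -0.98 -0.03 0 0 -0.021 0;
3.33 -0.91 -0.03 0 0 -0.021 0;
3.35 -0.84 -0.03 0 0 -0.021 0;
3.36 -0.77 -0.03 0 0 -0.021 0;
3.38 -0.70 -0.03 0 0 -0.021 0;
3.39 -0.63 -0.03 0 0 -0.021 0;
3.41 -0.55 -0.03 0 0 -0.021 0;
3.42 -0.48 -0.03 0 0 -0.021 0;
3.43 -0.41 -0.03 0 0 -0.021 0;
3.44 -0.33 -0.03 0 0 -0.021 0;
3.44 -0.26 -0.03 0 0 -0.021 0;
3.45 -0.19 -0.03 0 0 -0.021 0;
```

View pics/w10.png

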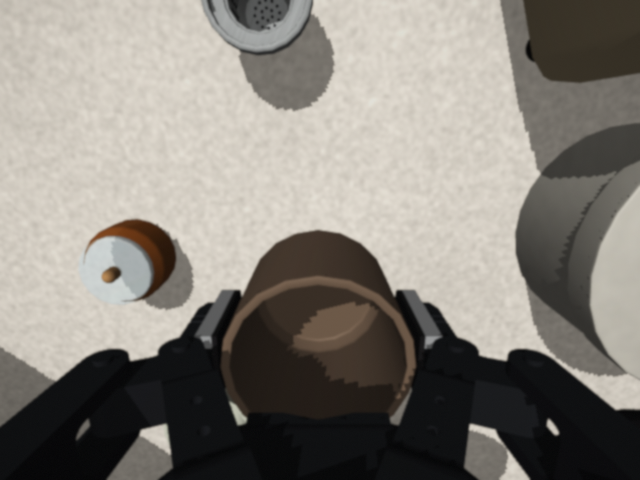

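Cup held at 0.707 (60 mm) and upright. I'll carry it to above the coaster.

Emit:
jog_arm(increments="3.31 -0.98 0 0 0 -0.021 0;3.33 -0.91 0 0 0 -0.021 0;3.35 -0.84 0 0 0 -0.021 0;3.36 -0.77 0 0 0 -0.021 0;3.38 -0.7 0 0 0 -0.021 0;3.39 -0.63 0 0 0 -0.021 0;3.41 -0.55 0 0 0 -0.021 0;3.42 -0.48 0 0 0 -0.021 0")

```text
clock: 15.25
eef_pos: [593.3, 104.7, 165.0]
tcp_rot: [-3.138, 0.001, 1.474]
contact_force: [0.2, -0.3, -0.9]
opening: 0.712
```

Emit:
jog_arm(increments="3.43 -0.41 0 0 0 -0.021 0;3.44 -0.33 0 0 0 -0.021 0;3.44 -0.26 0 0 0 -0.021 0;3.45 -0.19 0 0 0 -0.021 0;0 0 3 0 0 0 0;0 0 3 0 0 0 0;0 0 1.5 0 0 0 0;0 0 0 0 0 0 0")

```text
clock: 16.05
eef_pos: [589.5, 240.6, 88.4]
tcp_rot: [-3.136, 0.003, 1.557]
contact_force: [1.2, -0.3, -1.2]
opening: 0.707
```

Run:
```python
from h import *
from rig import r
r.grab_frame("side")
look("w11");look("sd11","side")
plan([590.5,241.8,60],1.56,4,grip=0)
```

```text
16.1 [590.9 241.   90.4] [-3.138e+00  1.000e-03  1.556e+00] 0.036
16.15 [591.9 241.4  91.8] [-3.141  0.     1.556] 0.027
from [592.6 241.6  92.8] 1.556 step mm 8.2 yaw/row 0.001 force [ 0.3  0.4 -0.7] open 0.705 t 16.2
0.00 -0.05 0.82 0 0 -0.001 0;
0.00 -0.05 0.82 0 0 -0.001 0;
0.00 -0.05 0.82 0 0 -0.001 0;
0.00 -0.05 0.82 0 0 -0.001 0;
```

View pics/w11.png

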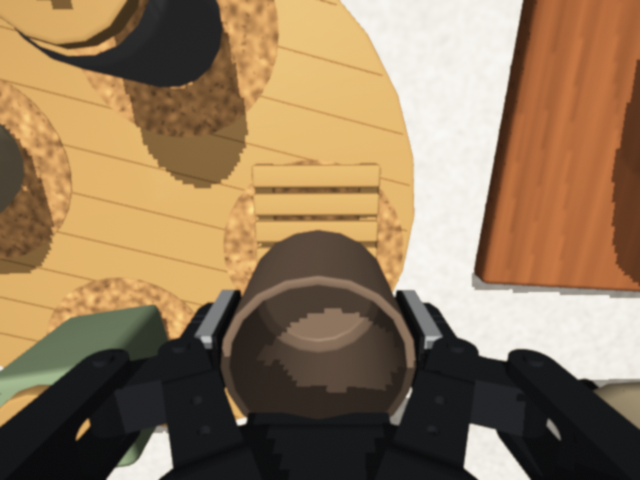

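View pics/sd11.png

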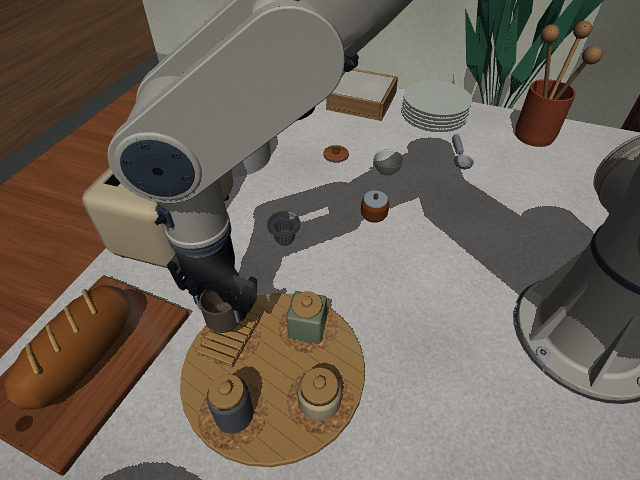

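The cup is straight above the coaster, whose far slats are visible at (253–380, 165–245). I'll check the coaster's centre line, then lower.

Run:
```python
from h import *
i=info("w11");print(bp(i,[(253,165),(380,165)],38))
```

```text
[[559.63411537 292.56983269]
 [623.78762641 291.69905499]]
```

Emit:
jog_arm(increments="0 -0.2 1 0 0 0 0;0 -0.05 1 0 0 0 0;0 0 0.7 0 0 0 0;0 0 0.4 0 0 0 0;0 0 0.2 0 0 0 0;0 0 0 0 0 0 0;0 0 0 0 0 0 0;0 0 0 0 0 0 0")

```text
clock: 17.0
eef_pos: [589.7, 241.8, 59.3]
tcp_rot: [3.141, -0.0, 1.557]
contact_force: [-0.2, -0.1, 0.2]
opening: 0.706
```

Emit:
jog_arm(increments="0 0.12 0.1 0 0 0 0;0 0 0.1 0 0 0 0;0 0 0.1 0 0 0 0;0 0 0.05 0 0 0 0;0 0 0 0 0 0 0;0 0 0 0 0 0 0;0 0 0 0 0 0 0;0 0 0 0 0 0 0")

```text
clock: 17.8
eef_pos: [590.6, 241.7, 55.6]
tcp_rot: [-3.142, 0.0, 1.557]
contact_force: [-1.7, -0.6, 1.7]
opening: 0.707
```

Emit:
jog_arm(increments="0 0 0.03 0 0 0 0;0 0 0.03 0 0 0 0;0 0 0.03 0 0 0 0;0 0 0 0 0 0 0;0 0 0 0 0 0 0;0 0 0 0 0 0 0;0 0 0 0 0 0 0;0 0 0 0 0 0 0")

```text
clock: 18.6
eef_pos: [590.6, 241.7, 55.5]
tcp_rot: [3.142, -0.0, 1.557]
contact_force: [-4.6, -1.9, 10.3]
opening: 0.704
```

Contact (10 N up). I'll release and rise.

Emit:
jog_arm(increments="0 0 0 0 0 0 0.45;0 0 0 0 0 0 0.6;0 0 0 0 0 0 0.8;0 0 0 0 0 0 1;0 0 0 0 0 0 1;0 0 0 0 0 0 1;0 0 -0.5 0 0 0 1;0 0 -1.5 0 0 0 1")

```text
clock: 19.4
eef_pos: [589.6, 241.3, 74.0]
tcp_rot: [-3.139, 0.001, 1.557]
contact_force: [0.1, -0.3, 0.4]
opening: 0.999
```

Emit:
jog_arm(increments="0 0 -3 0 0 0 1;0 0 -4 0 0 0 1;0 0 -4 0 0 0 1;0 0 -4 0 0 0 1;-2 0 -2 0 0 0 1;-2 0 0 0 0 0 1;-2 0 0 0 0 0 1;0 0 0 0 0 0 1")

```text
clock: 20.2
eef_pos: [589.2, 179.1, 244.6]
tcp_rot: [-3.141, 0.001, 1.555]
contact_force: [-0.1, -0.0, 0.0]
opening: 0.996
```

Run:
```python
from h import *
from rig import r
r.grab_frame("side")
look("w12")
crop("w12",240,40,170,160,4)
```

```text
20.25 [589.3 180.3 244.4] [-3.141  0.     1.555] 0.025
```

View pics/w12.png

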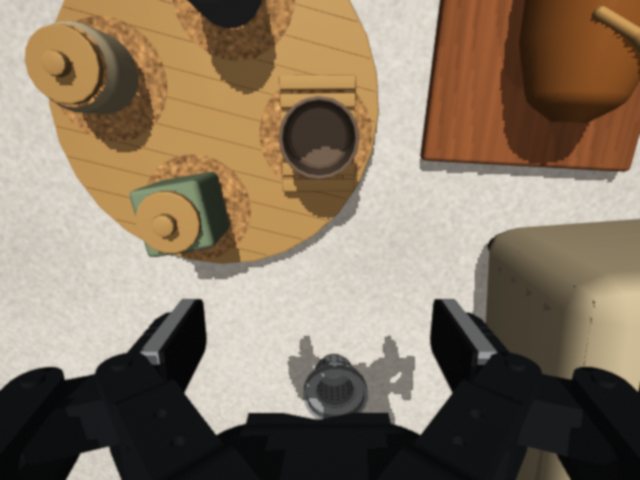

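View pics/w12_240_40.png

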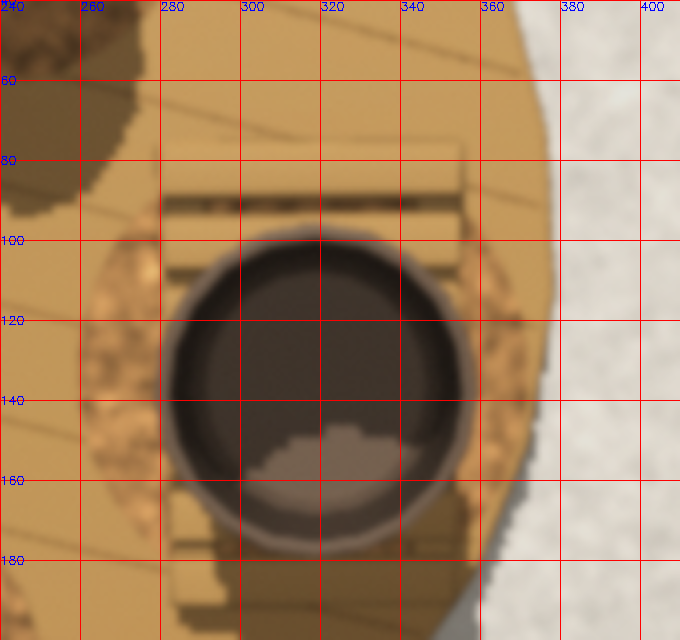

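Cup standing on the coaster: rim left 280, right 359, top 97, bottom 178; coaster top corners (279,76) and (355,76).

Run:
```python
from h import *
i=info("w12")
print("cup",circ(i,[(280,137),(359,137),(319,97),(319,178)],98,30))
c=bp(i,[(279,76),(355,76),(354,190),(283,190)],38);print(c.round(1).tolist(),c.mean(0))
plan([602.5,-20,160],1.54,8)
```

```text
cup (array([592.3, 241.2]), array([-1. , -1. , -1.1, -1.2]))
[[558.7, 291.5], [623.3, 290.5], [623.5, 193.0], [558.1, 194.0]] [590.9016108  242.21026496]
from [589.4 181.1 244.3] 1.556 step mm 27.3 yaw/row -0.002 force [-0.9  0.2 -0.3] open 0.998 t 20.3
-2.51 0.20 1.05 0 0 0.002 1;
-2.51 0.21 1.05 0 0 0.002 1;
-2.51 0.21 1.05 0 0 0.002 1;
-2.51 0.22 1.05 0 0 0.002 1;
-2.51 0.22 1.05 0 0 0.002 1;
-2.51 0.23 1.05 0 0 0.002 1;
-2.51 0.23 1.05 0 0 0.002 1;
-2.51 0.24 1.05 0 0 0.002 1;
```

Emit:
jog_arm(increments="-2.51 0.2 1.05 0 0 0.002 1;-2.51 0.2 1.05 0 0 0.002 1;-2.51 0.2 1.05 0 0 0.002 1;-2.51 0.2 1.05 0 0 0.002 1;-2.51 0.2 1.05 0 0 0.002 1;-2.51 0.2 1.05 0 0 0.002 1;-2.51 0.2 1.05 0 0 0.002 1;-2.51 0.2 1.05 0 0 0.002 1")

```text
clock: 21.1
eef_pos: [601.5, -19.7, 159.7]
tcp_rot: [-3.141, -0.0, 1.541]
contact_force: [0.5, 1.0, 0.2]
opening: 0.999
```

Emit:
jog_arm(increments="0 0 0 0 0 0 1;0 0 0 0 0 0 1;0 0 0 0 0 0 1;0 0 0 0 0 0 1;0 0 0 0 0 0 1;0 0 0 0 0 0 1;0 0 0 0 0 0 1;0 0 0 0 0 0 1")

```text
clock: 21.9
eef_pos: [601.6, -19.3, 160.7]
tcp_rot: [3.141, 0.0, 1.541]
contact_force: [0.0, 0.8, -0.4]
opening: 1.0
```

Run:
```python
from h import *
look("w13")
crop("w13",220,130,200,160,4)
```

```text
21.9 [601.6 -19.3 160.7] [3.141 0.    1.541] 0.002
```

View pics/w13_220_130.png

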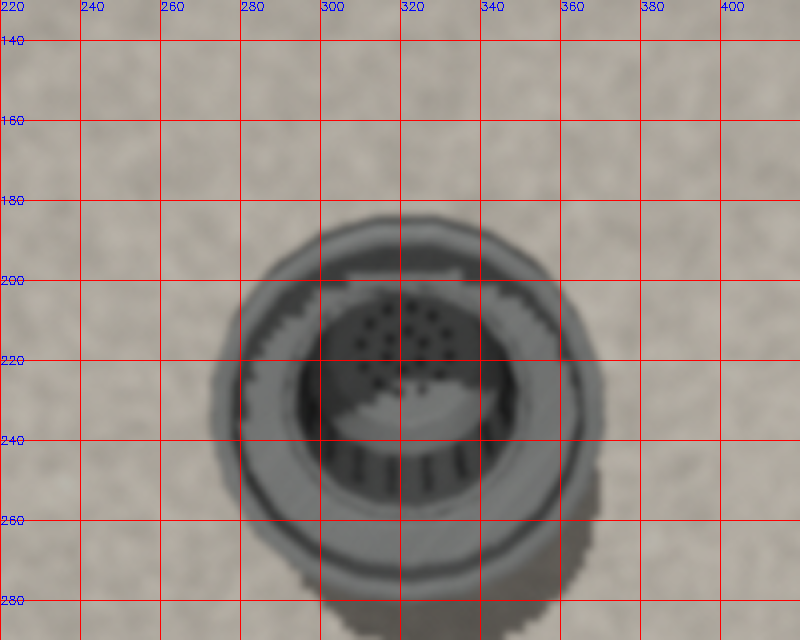

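Strainer band: left 273, right 371, top 184, bottom 279.

Run:
```python
from h import *
i=info("w13")
print(circ(i,[(273,231),(371,231),(321,184.5),(321,279)],54,34))
```

```text
(array([605.4, -19.6]), array([-0.7, -0.7, -0.6, -0.7]))
```

Emit:
jog_arm(increments="-0.02 0.26 2.5 0 0 0 1;0 0 3.5 0 0 0 1;0 0 3.5 0 0 0 1;0 0 2 0 0 0 1;0 0 1.1 0 0 0 1;0 0 0.6 0 0 0 1;0 0 0.3 0 0 0 1;0 0 0 0 0 0 1")

```text
clock: 22.75
eef_pos: [604.7, -19.7, 26.2]
tcp_rot: [3.141, 0.0, 1.541]
contact_force: [-0.2, -0.0, -0.0]
opening: 1.002
```

Run:
```python
from h import *
from rig import r
r.grab_frame("side");r.grab_frame("side")
look("w14")
```

```text
22.85 [604.9 -19.7  26.6] [3.14  0.    1.541] 0.003
```

View pics/w14.png

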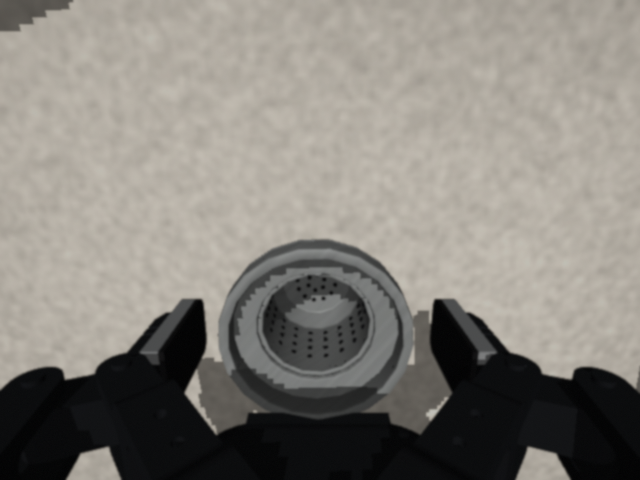

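Band centred between the fingers (219–412 against 205–431). I'll close on it and lift.

Emit:
jog_arm(increments="0 -0.05 0.3 0 0 0 1;0 0 0 0 0 0 0.8;0 0 0 0 0 0 0.5;0 0 0 0 0 0 0.2;0 0 0 0 0 0 0.2;0 0 0 0 0 0 0.2;0 0 0 0 0 0 0.2;0 0 0 0 0 0 0.2", squeeze=30)

```text
clock: 23.7
eef_pos: [603.7, -19.7, 23.0]
tcp_rot: [3.142, 0.0, 1.541]
contact_force: [-1.4, -0.8, 6.3]
opening: 0.768
```

Emit:
jog_arm(increments="0 0 -0.5 0 0 0 0.2;0 0 -1.5 0 0 0 0.2;0 0 -3 0 0 0 0.2;0 0 -4 0 0 0 0.2;0 0 -4 0 0 0 0.2;0 0 -3 0 0 0 0.2;0 0 0 0 0 0 0.2;0 0 0 0 0 0 0.2")

```text
clock: 24.5
eef_pos: [604.0, -19.7, 184.0]
tcp_rot: [3.139, 0.0, 1.541]
contact_force: [-0.3, 0.2, -1.0]
opening: 0.77
```

Run:
```python
from h import *
look("w15");look("sd15","side")
plan([591.5,241.6,185],1.56,8,grip=.2)
```

```text
24.5 [604.  -19.7 184. ] [3.139 0.    1.541] 0.033
24.55 [603.2 -19.6 182.7] [-3.142  0.     1.541] 0.025
from [602.9 -19.6 181.9] 1.541 step mm 32.7 yaw/row 0.002 force [-0.1  0.2 -0.7] open 0.771 t 24.6
3.26 -0.24 -0.04 0 0 -0.002 0.2;
3.26 -0.23 -0.04 0 0 -0.002 0.2;
3.26 -0.22 -0.04 0 0 -0.002 0.2;
3.26 -0.22 -0.04 0 0 -0.002 0.2;
3.26 -0.21 -0.04 0 0 -0.002 0.2;
3.26 -0.20 -0.04 0 0 -0.002 0.2;
3.26 -0.19 -0.04 0 0 -0.002 0.2;
3.26 -0.19 -0.04 0 0 -0.002 0.2;
```

View pics/w15.png

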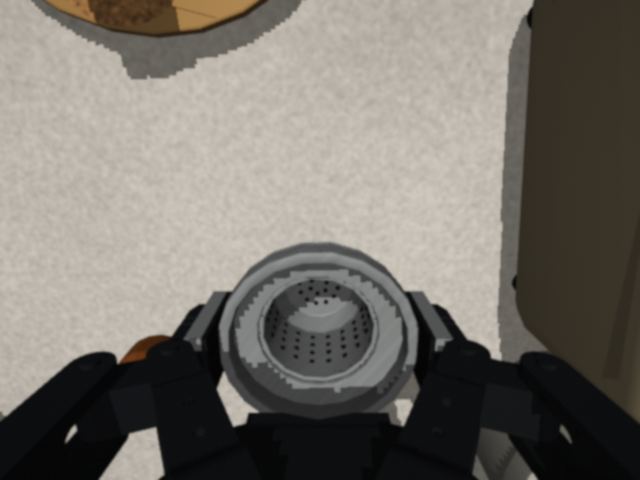

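View pics/sd15.png

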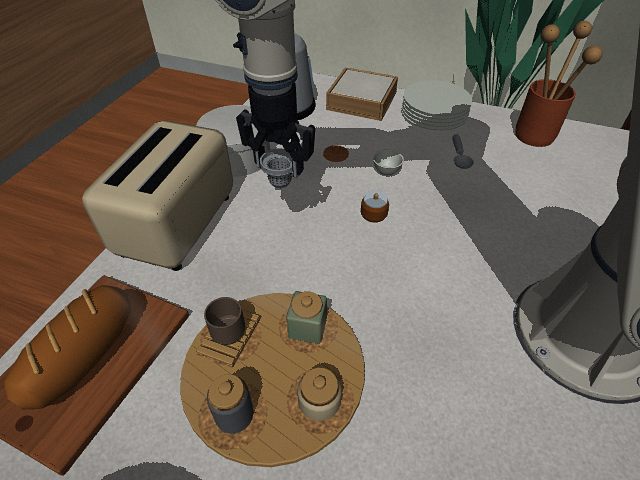

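Strainer held upright (0.77). I'll carry it to above the cup.

Emit:
jog_arm(increments="2 -0.14 0 0 0 -0.002 0.2;3.3 -0.24 0 0 0 -0.002 0.2;3.8 -0.24 0 0 0 -0.002 0.2;3.8 -0.24 0 0 0 -0.002 0.2;3.8 -0.24 0 0 0 -0.002 0.2;3.8 -0.24 0 0 0 -0.002 0.2;3.3 -0.2 0 0 0 -0.003 0.2;2.28 -0.14 0 0 0 -0.003 0.2")

```text
clock: 25.4
eef_pos: [591.6, 243.4, 180.8]
tcp_rot: [-3.139, 0.001, 1.56]
contact_force: [0.6, 0.6, -0.9]
opening: 0.769
```

Emit:
jog_arm(increments="0 0 1 0 0 0 0.2;0 0 2 0 0 0 0.2;0 0 1.5 0 0 0 0.2;0 0 0.5 0 0 0 0.2;0 0 0 0 0 0 0.2;0 0 0 0 0 0 0.2;0 0 0 0 0 0 0.2;0 0 0 0 0 0 0.2")

```text
clock: 26.2
eef_pos: [593.3, 241.5, 133.4]
tcp_rot: [3.14, -0.001, 1.559]
contact_force: [-0.4, 0.3, -0.1]
opening: 0.773
```

Run:
```python
from h import *
look("w16");look("sd16","side");look("sc16","scene")
crop("sd16",170,230,120,140,5);crop("sc16",360,110,140,150,4)
plan([591.5,241.6,110],1.56,3,grip=.2)
```

```text
26.2 [593.3 241.5 133.4] [ 3.140e+00 -1.000e-03  1.559e+00] 0.003
26.25 [593.2 241.5 133.2] [ 3.141 -0.     1.559] 0.004
26.3 [593.1 241.5 133.2] [ 3.141 -0.     1.559] 0.003
from [593.  241.5 133.1] 1.559 step mm 7.7 yaw/row 0.0 force [ 0.2 -0.6 -1.1] open 0.771 t 26.35
0.00 -0.05 0.77 0 0 -0.000 0.2;
0.00 -0.05 0.77 0 0 -0.000 0.2;
0.00 -0.05 0.77 0 0 -0.000 0.2;
```

View pics/w16.png

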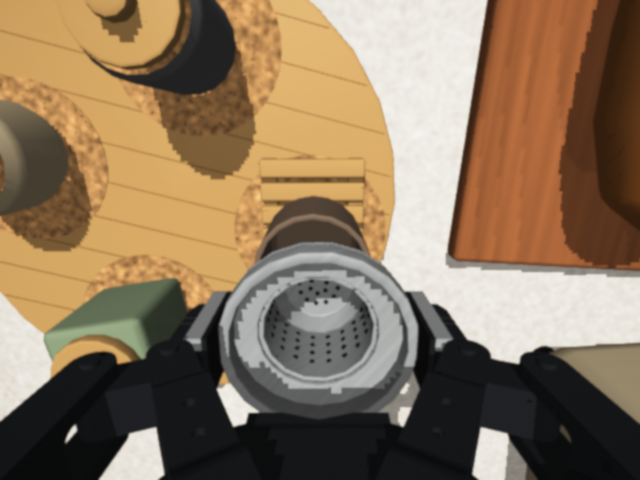

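View pics/sd16_170_230.png

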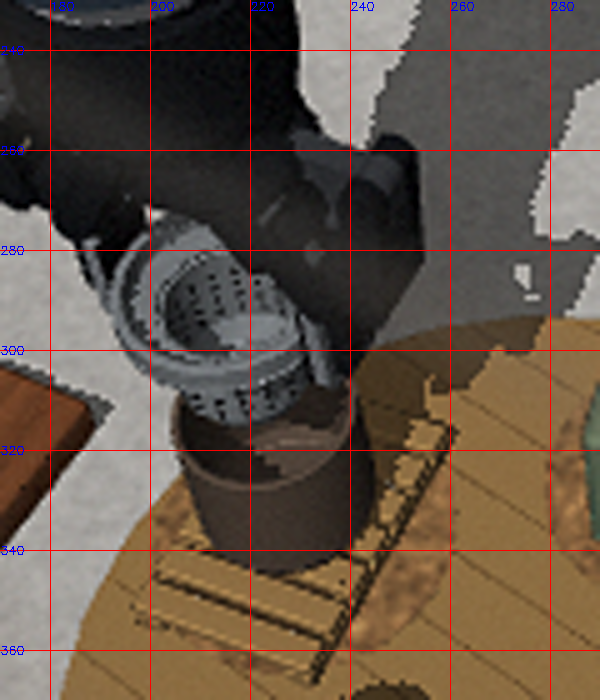

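View pics/sc16_360_110.png

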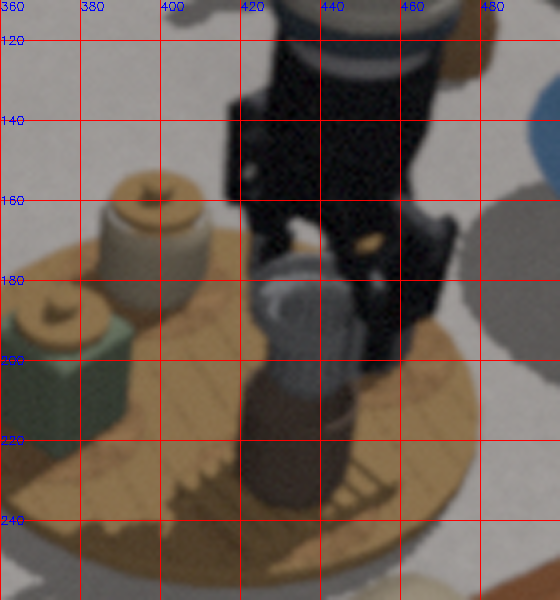

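The basket is right over the cup opening. I'll overlay an upright model in the side view to check for tilt.

Run:
```python
from h import *
t=np.linspace(0,2*np.pi,60)
def draw(name,items,x,y,w,h,k):
    im=cv2.resize(cv2.imread("pics/"+name+".png")[y:y+h,x:x+w],None,fx=k,fy=k,interpolation=cv2.INTER_CUBIC); i=info(name)
    for cx,cy,z,rr,col in items:
        p=proj(i,np.c_[cx+rr*np.cos(t),cy+rr*np.sin(t),0*t+z]); p=((p-[x,y])*k+k/2).astype(np.int32)
        cv2.polylines(im,[p],True,col,1)
    cv2.imwrite("pics/ov_"+name+".png",im)
b=133-23
it=[(593,241.5,b+54,34,(0,255,0)),(593,241.5,b+42,34,(0,255,255)),(593,241.5,b,17,(255,0,255)),(592,241.5,98,30,(0,0,255))]
draw("sd16",it,170,230,120,140,5);draw("w16",it,200,140,240,280,2)
```

```text
(no output)
```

View pics/ov_sd16.png

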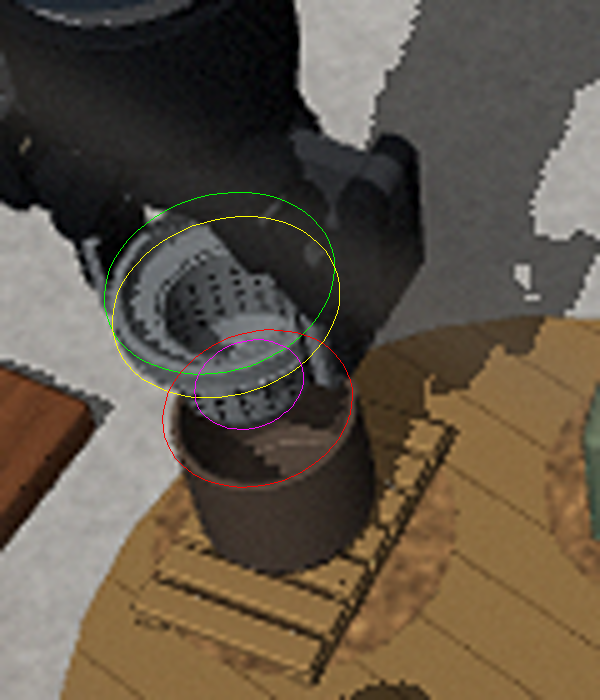

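View pics/ov_w16.png

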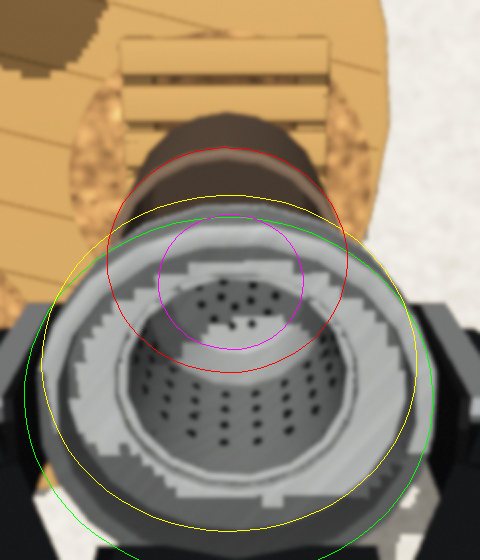

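Run:
```python
from h import *
t=np.linspace(0,2*np.pi,60)
def draw(name,items,x,y,w,h,k):
    im=cv2.resize(cv2.imread("pics/"+name+".png")[y:y+h,x:x+w],None,fx=k,fy=k,interpolation=cv2.INTER_CUBIC); i=info(name)
    for cx,cy,z,rr,col in items:
        p=proj(i,np.c_[cx+rr*np.cos(t),cy+rr*np.sin(t),0*t+z]); p=((p-[x,y])*k+k/2).astype(np.int32)
        cv2.polylines(im,[p],True,col,1)
    return im
f=lambda cx,cy,b:[(cx,cy,b+54,34,(0,255,0)),(cx,cy,b+42,34,(0,255,255)),(cx,cy,b+42,22,(255,0,255))]
a=draw("w14",f(604.5,-19.7,0),200,200,240,240,3)
c=draw("w16",f(593,241.5,110),200,200,240,240,3)
cv2.imwrite("pics/cmp.png",cv2.resize(np.hstack([a,c]),(800,400)))
```

```text
(no output)
```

View pics/cmp.png

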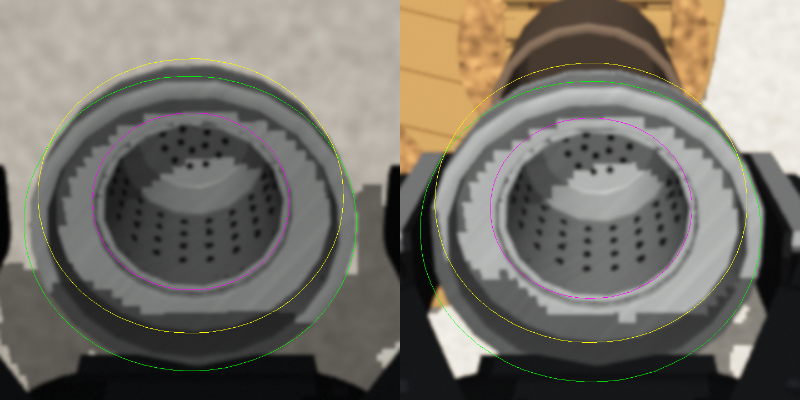

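Run:
```python
from h import *
a=info("w14");b=info("w16")
A=[(257,326),(374,326),(316,267),(316,375)];B=[(258.2,328),(375.2,328),(318,270.8),(318,378.5)]
print(circ(a,A,42))
for z in (152,150,148,146): print(z,circ(b,B,z))
```

```text
(array([605. , -20. ,  22.1]), array([-0.3, -0.3,  0.3,  0.3]))
152 (array([593.9, 241.4,  21.6]), array([-0.3, -0.3,  0.3,  0.3]))
150 (array([593.9, 240.3,  21.9]), array([-0.3, -0.3,  0.3,  0.3]))
148 (array([593.9, 239.2,  22.3]), array([-0.3, -0.3,  0.3,  0.3]))
146 (array([593.9, 238. ,  22.6]), array([-0.3, -0.3,  0.3,  0.3]))
```

It's upright, about 2 mm lower in the grip and offset (+2,-1) from the cup's axis. I'll correct and lower.

Emit:
jog_arm(increments="0.1 -0.17 0.3 0 0 0 0.2;0 0 0.7 0 0 0 0.2;0 0 1 0 0 0 0.2;0 0 1 0 0 0 0.2;0 0 0.7 0 0 0 0.2;0 0 0.4 0 0 0 0.2;0 0 0 0 0 0 0.2;0 0 0 0 0 0 0.2")

```text
clock: 27.15
eef_pos: [591.2, 242.5, 91.6]
tcp_rot: [3.142, -0.0, 1.559]
contact_force: [0.0, 0.4, -0.7]
opening: 0.766
```

Run:
```python
from h import *
look("sd17","side"); look("w17")
crop("sd17",170,230,120,140,5)
```

```text
27.15 [591.2 242.5  91.6] [ 3.142 -0.     1.559] 0.009
27.2 [591.4 242.6  91.9] [ 3.141 -0.     1.559] 0.005
```

View pics/sd17_170_230.png

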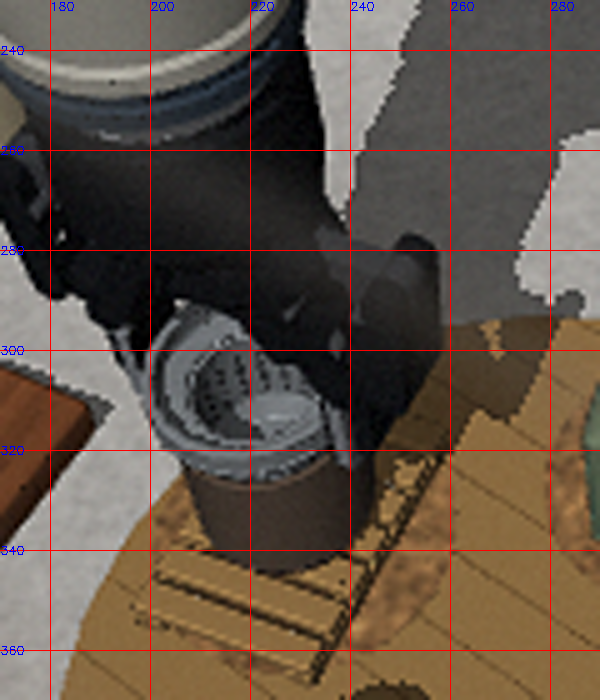

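View pics/w17.png

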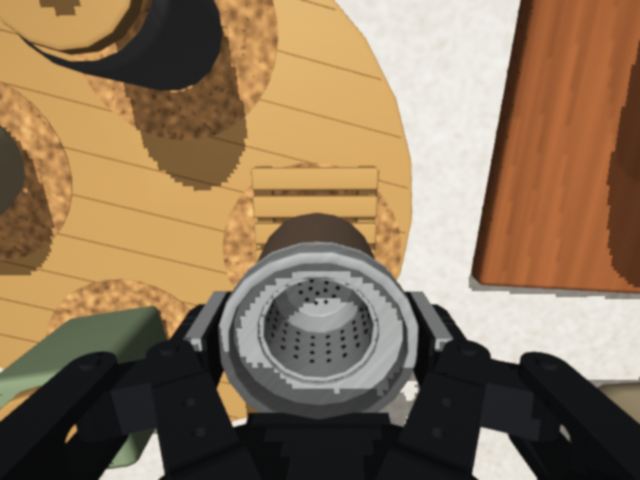

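The basket is in the cup with the band still about 10 mm above the rim. No force so far, so I'll continue slowly.

Emit:
jog_arm(increments="0 0 0.2 0 0 0 0.2;0 0 0.2 0 0 0 0.2;0 0 0.2 0 0 0 0.2;0 0 0.2 0 0 0 0.2;0 0 0 0 0 0 0.2;0 0 0 0 0 0 0.2;0 0 0 0 0 0 0.2;0 0 0 0 0 0 0.2")

```text
clock: 28.05
eef_pos: [591.2, 242.5, 83.7]
tcp_rot: [3.141, -0.0, 1.559]
contact_force: [0.2, 0.1, -0.9]
opening: 0.77
```

Emit:
jog_arm(increments="0 0 0.1 0 0 0 0.2;0 0 0.1 0 0 0 0.2;0 0 0.1 0 0 0 0.2;0 0 0 0 0 0 0.2;0 0 0 0 0 0 0.2;0 0 0 0 0 0 0.2;0 0 0 0 0 0 0.2;0 0 0 0 0 0 0.2")

```text
clock: 28.85
eef_pos: [591.2, 242.5, 80.6]
tcp_rot: [3.141, -0.0, 1.559]
contact_force: [-0.6, 1.0, -0.7]
opening: 0.767
```

Emit:
jog_arm(increments="0 0 0.05 0 0 0 0.2;0 0 0.05 0 0 0 0.2;0 0 0.05 0 0 0 0.2;0 0 0 0 0 0 0.2;0 0 0 0 0 0 0.2;0 0 0 0 0 0 0.2;0 0 0 0 0 0 0.2;0 0 0 0 0 0 0.2")

```text
clock: 29.65
eef_pos: [591.1, 242.5, 79.1]
tcp_rot: [-3.142, 0.0, 1.559]
contact_force: [-0.3, 0.7, -0.9]
opening: 0.766
```

Emit:
jog_arm(increments="0 0 0.05 0 0 0 0.2;0 0 0.05 0 0 0 0.2;0 0 0.03 0 0 0 0.2;0 0 0 0 0 0 0.2;0 0 0 0 0 0 0.2;0 0 0 0 0 0 0.2;0 0 0 0 0 0 0.2;0 0 0 0 0 0 0.2")

```text
clock: 30.45
eef_pos: [591.2, 242.5, 78.9]
tcp_rot: [3.141, -0.0, 1.559]
contact_force: [-3.7, -1.2, 10.8]
opening: 0.77
```

Contact at TCP z 79, which matches the seated height. I'll release, rise and look.

Emit:
jog_arm(increments="0 0 0 0 0 0 0.6;0 0 0 0 0 0 0.7;0 0 0 0 0 0 0.85;0 0 0 0 0 0 1;0 0 0 0 0 0 1;0 0 0 0 0 0 1;0 0 -0.5 0 0 0 1;0 0 -1.5 0 0 0 1")

```text
clock: 31.25
eef_pos: [590.2, 242.1, 97.2]
tcp_rot: [-3.139, 0.001, 1.559]
contact_force: [0.8, -0.1, -0.6]
opening: 0.999
```

Emit:
jog_arm(increments="0 0 -3 0 0 0 1;0 0 -4 0 0 0 1;0 0 -4 0 0 0 1;0 0 -2 0 0 0 1;-2 0 -2 0 0 0 1;-2 0 0 0 0 0 1;-2 0 0 0 0 0 1;0 0 0 0 0 0 1")

```text
clock: 32.05
eef_pos: [590.0, 179.8, 247.9]
tcp_rot: [-3.141, 0.001, 1.557]
contact_force: [0.3, -0.7, -0.9]
opening: 0.997
```

Run:
```python
from h import *
from rig import r
r.grab_frame("side")
look("w18");look("sd18","side")
crop("w18",240,40,170,160,4);crop("sd18",170,270,120,120,5)
```

```text
32.1 [590.1 181.1 247.7] [-3.141  0.     1.557] 0.023
32.15 [590.2 181.9 247.7] [-3.141 -0.     1.557] 0.017
```

View pics/w18_240_40.png

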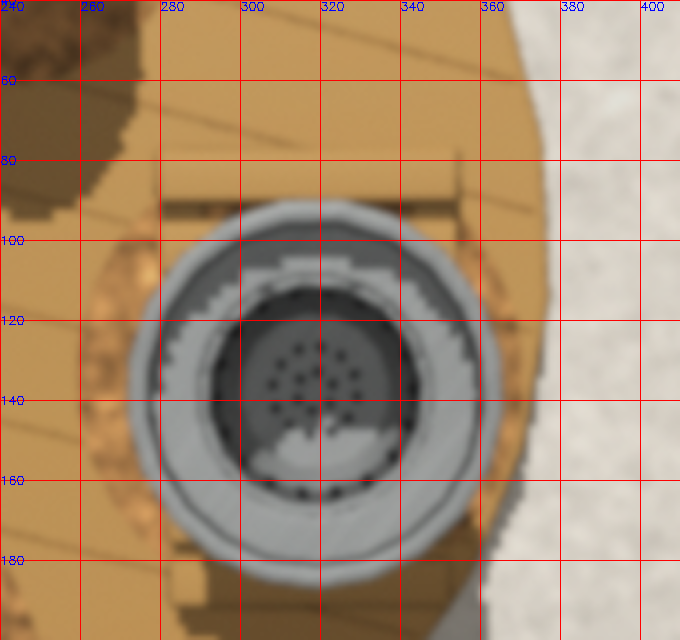

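View pics/sd18_170_270.png

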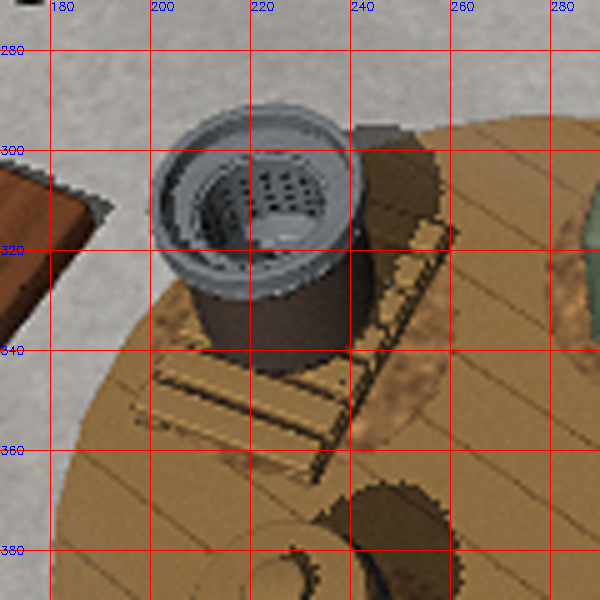

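Seated: strainer rim left 272, right 365, top 89, bottom 186, upright in the side view with the band right on the cup.

Run:
```python
from h import *
i=info("w18")
print(circ(i,[(272,138),(365.5,138),(319,89),(319,186.5)],110,34))
j=info("w8"); print("pot",bp(j,[(521,240),(578,270)],0),bp(j,[(521,240),(578,270)],90))
plan([601.8,-338,180],1.06,16)
```

```text
(array([592.4, 241.8]), array([-0.7, -0.7, -0.3, -0.3]))
pot [[ 757.62101473 -242.07292125]
 [ 800.50822689 -281.27520152]] [[ 716.80896487 -202.32084619]
 [ 746.80347001 -229.73817966]]
from [590.2 182.4 247.5] 1.558 step mm 32.8 yaw/row -0.031 force [ 0.4  0.3 -0.9] open 0.998 t 32.2
-3.25 0.11 0.42 0 0 0.031 1;
-3.25 0.21 0.42 0 0 0.031 1;
-3.24 0.32 0.42 0 0 0.031 1;
-3.23 0.42 0.42 0 0 0.031 1;
-3.21 0.52 0.42 0 0 0.031 1;
-3.19 0.62 0.42 0 0 0.031 1;
-3.17 0.72 0.42 0 0 0.031 1;
-3.15 0.81 0.42 0 0 0.031 1;
-3.12 0.91 0.42 0 0 0.031 1;
-3.09 1.01 0.42 0 0 0.031 1;
-3.06 1.10 0.42 0 0 0.031 1;
-3.02 1.20 0.42 0 0 0.031 1;
-2.99 1.29 0.42 0 0 0.031 1;
-2.94 1.38 0.42 0 0 0.031 1;
-2.90 1.48 0.42 0 0 0.031 1;
-2.85 1.57 0.42 0 0 0.031 1;
```

Emit:
jog_arm(increments="-3.25 0.11 0.42 0 0 0.031 1;-3.25 0.21 0.42 0 0 0.031 1;-3.24 0.32 0.42 0 0 0.031 1;-3.23 0.42 0.42 0 0 0.031 1;-3.21 0.52 0.42 0 0 0.031 1;-3.19 0.62 0.42 0 0 0.031 1;-3.17 0.72 0.42 0 0 0.031 1;-3.15 0.81 0.42 0 0 0.031 1")

```text
clock: 33.0
eef_pos: [596.7, -78.2, 213.7]
tcp_rot: [-3.141, -0.0, 1.31]
contact_force: [0.8, 0.1, 0.1]
opening: 1.002
```

Emit:
jog_arm(increments="-3.12 0.91 0.42 0 0 0.031 0.6;-3.09 1.01 0.42 0 0 0.031 0.3;-3.06 1.1 0.42 0 0 0.031 0.2;-3.02 1.2 0.42 0 0 0.031 0.1;-2.99 1.29 0.42 0 0 0.031 0;-2.94 1.38 0.42 0 0 0.031 0;-2.9 1.48 0.42 0 0 0.031 0;-2.85 1.57 0.42 0 0 0.031 0")

```text
clock: 33.8
eef_pos: [603.3, -338.4, 179.9]
tcp_rot: [-3.141, -0.0, 1.062]
contact_force: [0.8, 0.6, -0.3]
opening: 0.497
```

Run:
```python
from h import *
from rig import r
for _ in range(4): r.grab_frame("side")
look("w19")
crop("w19",220,120,200,150,4)
```

```text
34.0 [ 602.9 -337.6  179.8] [-3.14  -0.     1.062] 0.022
```

View pics/w19.png

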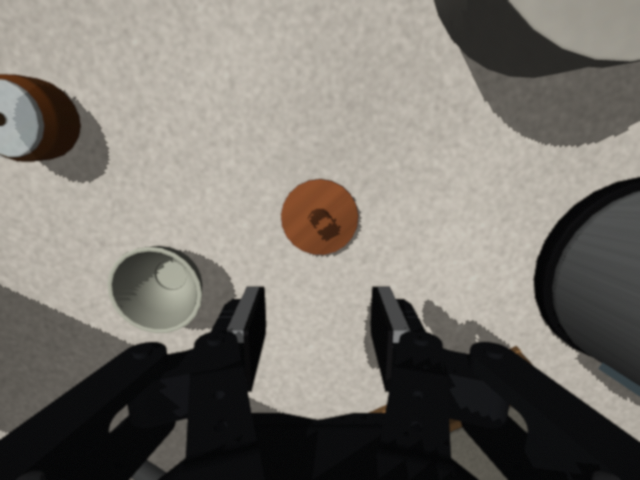

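View pics/w19_220_120.png

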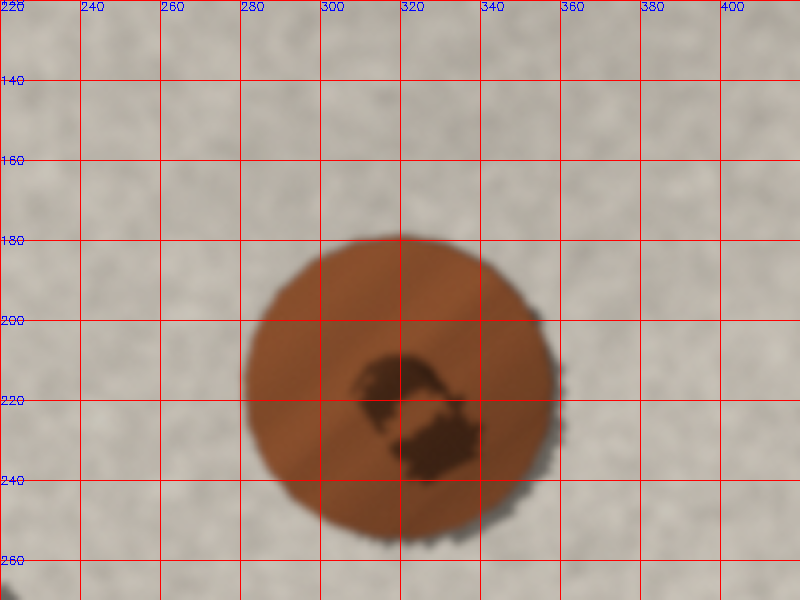

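Lid disc: left 281, right 358, top 179, bottom 254.

Run:
```python
from h import *
i=info("w19")
print(circ(i,[(281,216),(358.5,216),(320,179),(320,254.5)],11,33))
print("kettle",bp(i,[(537,280)],0),bp(i,[(537,280)],120))
plan([601.8,-338,60],1.062,5)
```

```text
(array([ 603.3, -341.9]), array([-0.5, -0.5, -0.5, -0.5]))
kettle [[ 746.71863845 -491.18179969]] [[ 706.50500157 -411.15726408]]
from [ 603.1 -336.9  180.1] 1.063 step mm 24.0 yaw/row -0.0 force [0.  0.  0.9] open 0.498 t 34.05
-0.03 -0.01 2.40 0 0 0.000 1;
-0.03 -0.01 2.40 0 0 0.000 1;
-0.03 -0.01 2.40 0 0 0.000 1;
-0.03 -0.01 2.40 0 0 0.000 1;
-0.03 -0.01 2.40 0 0 0.000 1;
```

Emit:
jog_arm(increments="-0.4 0.22 2 0 0 0 0;0 0 3.5 0 0 0 0;0 0 3.5 0 0 0 0;0 0 2 0 0 0 0;0 0 1 0 0 0 0;0 0 0 0 0 0 0;0 0 0 0 0 0 0;0 0 0 0 0 0 0")

```text
clock: 34.85
eef_pos: [604.0, -342.6, 62.3]
tcp_rot: [3.139, -0.0, 1.063]
contact_force: [-0.6, -0.5, 0.8]
opening: 0.501
```

Run:
```python
from h import *
look("w20")
crop("w20",220,210,200,150,4)
```

```text
34.85 [ 604.  -342.6   62.3] [ 3.139 -0.     1.063] 0.004
```

View pics/w20.png

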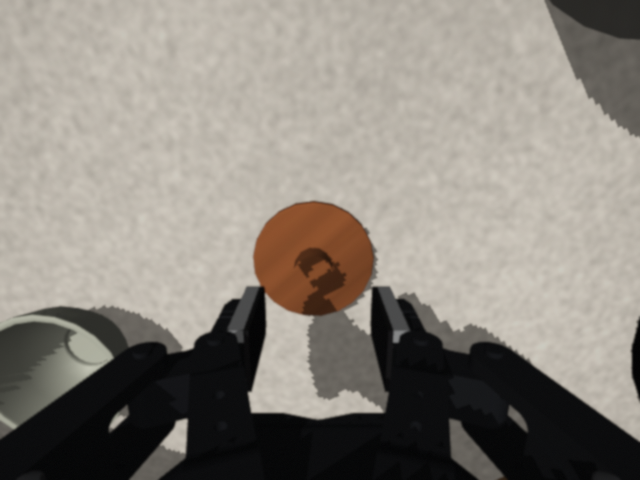

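View pics/w20_220_210.png

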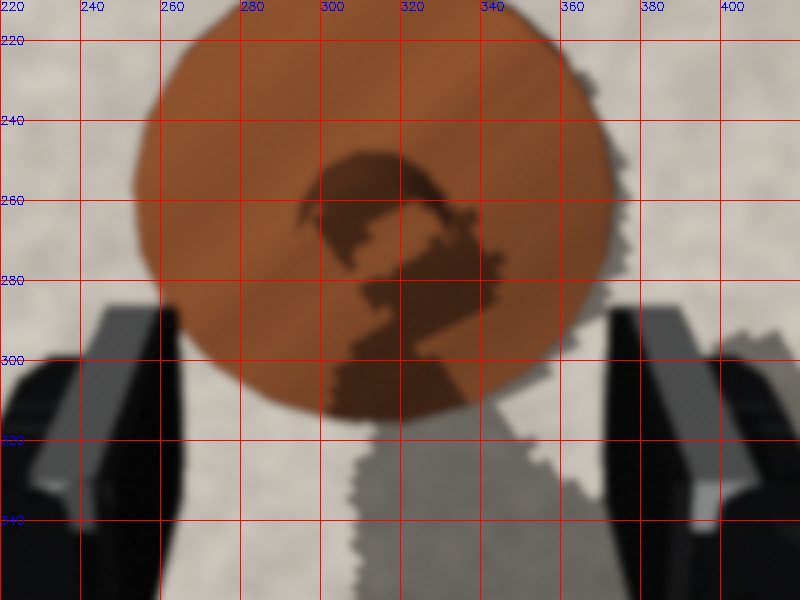

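Disc now: left 253.5, right 374, top 202, bottom 315.

Run:
```python
from h import *
i=info("w20")
print(circ(i,[(253.5,257),(374,257),(314,202),(314,315)],11,33))
```

```text
(array([ 603.5, -341.7]), array([-0.5, -0.5, -0.6, -0.7]))
```

Emit:
jog_arm(increments="0.05 -0.09 1.5 0 0 0 0;0 0 1.5 0 0 0 0;0 0 1 0 0 0 0;0 0 0.5 0 0 0 0;0 0 0.2 0 0 0 0;0 0 0 0 0 0 0;0 0 0 0 0 0 0;0 0 0 0 0 0 0")

```text
clock: 35.7
eef_pos: [602.7, -341.7, 14.1]
tcp_rot: [3.141, 0.0, 1.063]
contact_force: [0.6, 0.5, 0.1]
opening: 0.5
```

Run:
```python
from h import *
look("w21")
```

```text
35.7 [ 602.7 -341.7   14.1] [3.141 0.    1.063] 0.003
```

View pics/w21.png

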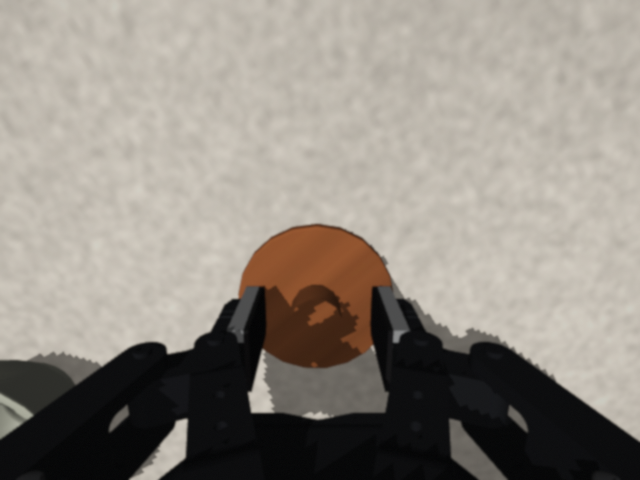

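Knob centred at (318,305). I'll close on it.

Emit:
jog_arm(increments="0 0 0 0 0 0 -0.3;0 0 0 0 0 0 -0.6;0 0 0 0 0 0 -0.8;0 0 0 0 0 0 -0.9;0 0 0 0 0 0 -0.9;0 0 0 0 0 0 -0.9;0 0 0 0 0 0 -0.9;0 0 0 0 0 0 -0.9", squeeze=30)

```text
clock: 36.55
eef_pos: [602.6, -341.6, 14.0]
tcp_rot: [3.141, 0.0, 1.063]
contact_force: [-2.3, 0.8, 5.3]
opening: 0.218
```

Run:
```python
from h import *
look("w22")
```

```text
36.55 [ 602.6 -341.6   14. ] [3.141 0.    1.063] 0.002
```

View pics/w22.png

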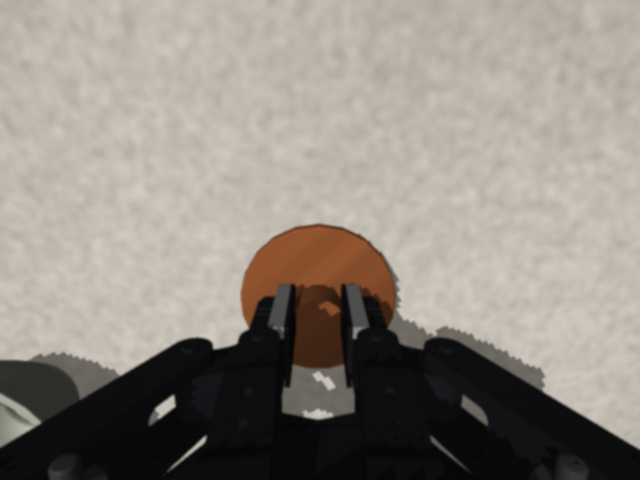

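Gripped at 0.218 (18.5 mm). I'll lift and check.

Emit:
jog_arm(increments="0 0 -0.5 0 0 0 -0.9;0 0 -1.5 0 0 0 -0.9;0 0 -3 0 0 0 -0.9;0 0 -4 0 0 0 -0.9;0 0 -4 0 0 0 -0.9;0 0 -3 0 0 0 -0.9;0 0 -1 0 0 0 -0.9;0 0 0 0 0 0 -0.9", squeeze=40)

```text
clock: 37.4
eef_pos: [603.2, -341.9, 185.9]
tcp_rot: [3.138, 0.0, 1.063]
contact_force: [0.3, 0.1, -1.0]
opening: 0.211
```

Run:
```python
from h import *
look("w23")
plan([592.3,241.7,182],1.56,20,grip=-.9)
```

```text
37.4 [ 603.2 -341.9  185.9] [3.138 0.    1.063] 0.045
from [ 602.3 -341.4  183.8] 1.063 step mm 29.2 yaw/row 0.025 force [-0.8  0.2 -0.1] open 0.207 t 37.45
2.52 -1.46 0.01 0 0 -0.025 -0.9;
2.56 -1.40 0.01 0 0 -0.025 -0.9;
2.59 -1.33 0.01 0 0 -0.025 -0.9;
2.63 -1.27 0.01 0 0 -0.025 -0.9;
2.66 -1.20 0.01 0 0 -0.025 -0.9;
2.68 -1.14 0.01 0 0 -0.025 -0.9;
2.71 -1.07 0.01 0 0 -0.025 -0.9;
2.74 -1.00 0.01 0 0 -0.025 -0.9;
2.76 -0.93 0.01 0 0 -0.025 -0.9;
2.78 -0.87 0.01 0 0 -0.025 -0.9;
2.81 -0.80 0.01 0 0 -0.025 -0.9;
2.82 -0.73 0.01 0 0 -0.025 -0.9;
2.84 -0.66 0.01 0 0 -0.025 -0.9;
2.86 -0.58 0.01 0 0 -0.025 -0.9;
2.87 -0.51 0.01 0 0 -0.025 -0.9;
2.88 -0.44 0.01 0 0 -0.025 -0.9;
2.89 -0.37 0.01 0 0 -0.025 -0.9;
2.90 -0.30 0.01 0 0 -0.025 -0.9;
2.91 -0.23 0.01 0 0 -0.025 -0.9;
2.91 -0.15 0.01 0 0 -0.025 -0.9;
```

View pics/w23.png

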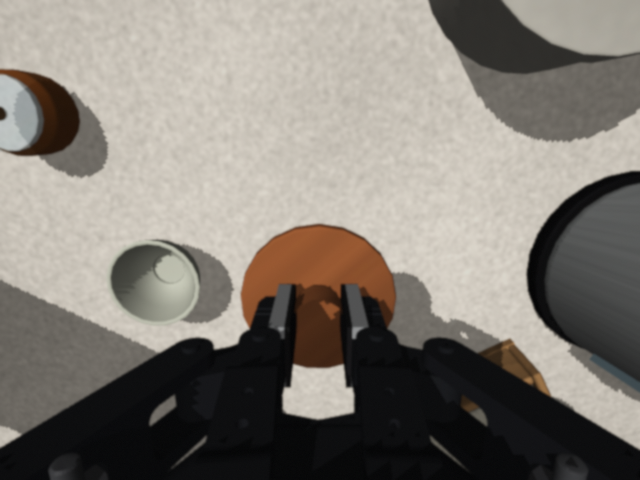

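Held level. I'll carry it.

Emit:
jog_arm(increments="2.52 -1.46 0 0 0 -0.025 -0.9;2.56 -1.4 0 0 0 -0.025 -0.9;2.59 -1.33 0 0 0 -0.025 -0.9;2.63 -1.27 0 0 0 -0.025 -0.9;2.66 -1.2 0 0 0 -0.025 -0.9;2.68 -1.14 0 0 0 -0.025 -0.9;2.71 -1.07 0 0 0 -0.025 -0.9;2.74 -1 0 0 0 -0.025 -0.9")

```text
clock: 38.25
eef_pos: [596.9, -106.9, 181.2]
tcp_rot: [-3.138, 0.0, 1.264]
contact_force: [0.4, 0.6, -0.4]
opening: 0.209
```

Emit:
jog_arm(increments="2.76 -0.93 0 0 0 -0.025 -0.9;2.78 -0.87 0 0 0 -0.025 -0.9;2.81 -0.8 0 0 0 -0.025 -0.9;2.82 -0.73 0 0 0 -0.025 -0.9;2.84 -0.66 0 0 0 -0.025 -0.9;2.86 -0.58 0 0 0 -0.025 -0.9;2.87 -0.51 0 0 0 -0.025 -0.9;2.88 -0.44 0 0 0 -0.025 -0.9")

```text
clock: 39.05
eef_pos: [592.5, 125.8, 181.2]
tcp_rot: [-3.138, 0.001, 1.464]
contact_force: [0.6, 0.0, 0.2]
opening: 0.211
```

Emit:
jog_arm(increments="2.89 -0.37 0 0 0 -0.025 -0.9;2.9 -0.3 0 0 0 -0.025 -0.9;2.91 -0.23 0 0 0 -0.025 -0.9;2.91 -0.15 0 0 0 -0.022 -0.9;0 0 1 0 0 0 -0.9;0 0 1 0 0 0 -0.9;0 0 0 0 0 0 -0.9;0 0 0 0 0 0 -0.9")

```text
clock: 39.85
eef_pos: [591.1, 240.3, 162.4]
tcp_rot: [-3.139, 0.001, 1.559]
contact_force: [1.6, -0.1, -0.0]
opening: 0.21
```

Emit:
jog_arm(increments="0 0 0 0 0 0 -0.9;0 0 0 0 0 0 -0.9;0 0 0 0 0 0 -0.9;0 0 0 0 0 0 -0.9;0 0 0 0 0 0 -0.9;0 0 0 0 0 0 -0.9;0 0 0 0 0 0 -0.9;0 0 0 0 0 0 -0.9")

```text
clock: 40.65
eef_pos: [591.7, 241.5, 163.6]
tcp_rot: [-3.142, 0.0, 1.56]
contact_force: [0.5, 0.4, -0.9]
opening: 0.209
```

Run:
```python
from h import *
look("w24");look("sd24","side")
crop("sd24",170,230,120,140,5);crop("w24",220,130,200,150,4)
plan([592.3,241.7,140],1.56,4,grip=-.9)
```

```text
40.65 [591.7 241.5 163.6] [-3.142  0.     1.56 ] 0.001
40.7 [591.6 241.5 163.6] [-3.142  0.     1.56 ] 0.002
from [591.6 241.5 163.6] 1.56 step mm 5.9 yaw/row 0.0 force [-0.8 -0.3 -0.6] open 0.208 t 40.75
0.00 0.02 0.59 0 0 -0.000 -0.9;
0.00 0.02 0.59 0 0 -0.000 -0.9;
0.00 0.02 0.59 0 0 -0.000 -0.9;
0.00 0.02 0.59 0 0 -0.000 -0.9;
```

View pics/w24.png

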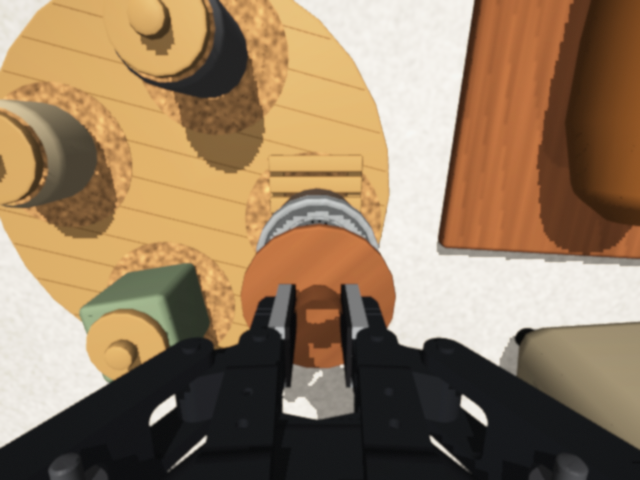

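View pics/sd24_170_230.png

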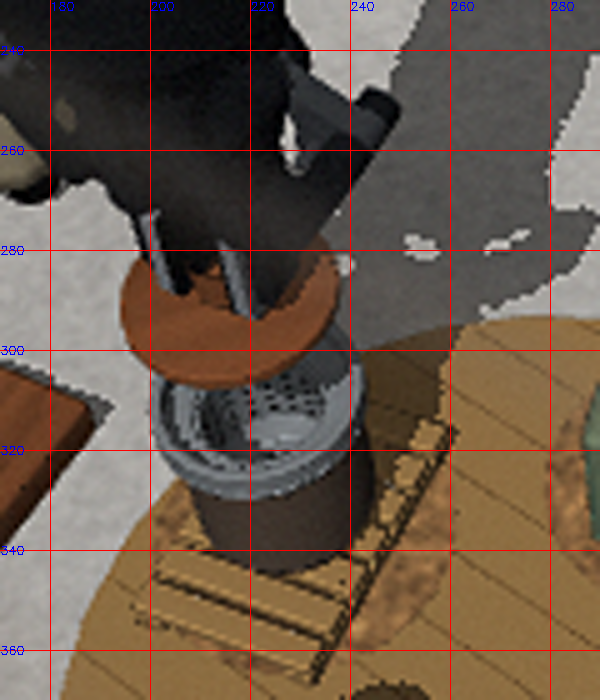

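The lid is level above the strainer (lid 241–396, visible strainer rim 257–380). I'll work out the offset.

Run:
```python
from h import *
i=info("w24")
for z in (160,158): print("lid",circ(i,[(241.5,293),(396,293),(319,225),(319,367)],z),)
print(circ(info("w22"),[(241.5,291),(396,291),(319,225),(319,367)],11))
crop("w24",240,180,160,90,5)
```

```text
lid (array([593.1, 241.5,  32.5]), array([-0.1, -0.1,  0.1,  0.1]))
lid (array([593.1, 240.5,  32.9]), array([-0.1, -0.1,  0.1,  0.1]))
(array([ 604.3, -341.6,   32.4]), array([-0., -0.,  0.,  0.]))
```

View pics/w24_240_180.png

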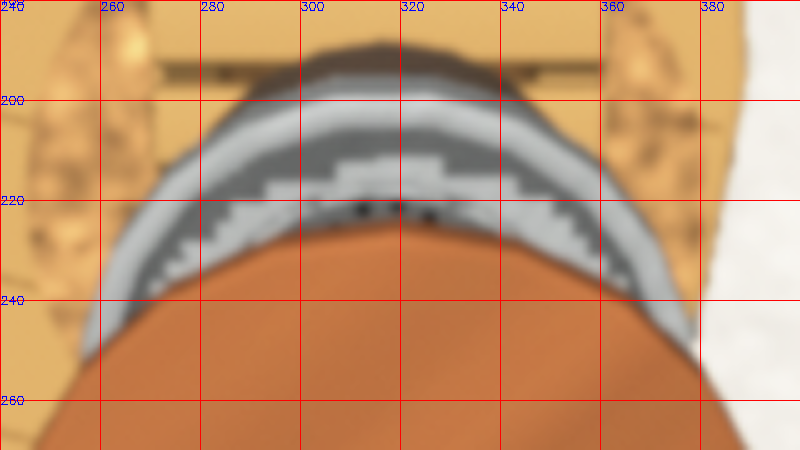

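Run:
```python
from h import *
print(circ(info("w24"),[(318,199),(257,250),(379,248),(264,228),(371,228),(280,209),(354,209)],110,34))
```

```text
(array([592.6, 241.3]), array([-0.3, -0.6, -0.2, -0.1, -0.4,  0.6,  0.2]))
```

Offset under 1 mm. I'll lower.

Emit:
jog_arm(increments="0 -0.03 0.5 0 0 0 -0.9;0 0 1 0 0 0 -0.9;0 0 1 0 0 0 -0.9;0 0 0.8 0 0 0 -0.9;0 0 0.4 0 0 0 -0.9;0 0 0.2 0 0 0 -0.9;0 0 0 0 0 0 -0.9;0 0 0 0 0 0 -0.9")

```text
clock: 41.55
eef_pos: [591.6, 241.6, 124.8]
tcp_rot: [3.141, -0.0, 1.56]
contact_force: [-0.4, -0.3, 0.3]
opening: 0.212
```

Emit:
jog_arm(increments="0 0 0.05 0 0 0 -0.9;0 0 0.05 0 0 0 -0.9;0 0 0.05 0 0 0 -0.9;0 0 0.05 0 0 0 -0.9;0 0 0 0 0 0 -0.9;0 0 0 0 0 0 -0.9;0 0 0 0 0 0 -0.9;0 0 0 0 0 0 -0.9")

```text
clock: 42.35
eef_pos: [591.4, 241.5, 122.6]
tcp_rot: [-3.142, 0.0, 1.56]
contact_force: [0.4, -0.3, -0.6]
opening: 0.208
```

Emit:
jog_arm(increments="0 0 0.05 0 0 0 -0.9;0 0 0.05 0 0 0 -0.9;0 0 0.05 0 0 0 -0.9;0 0 0.05 0 0 0 -0.9;0 0 0 0 0 0 -0.9;0 0 0 0 0 0 -0.9;0 0 0 0 0 0 -0.9;0 0 0 0 0 0 -0.9")

```text
clock: 43.15
eef_pos: [591.4, 241.5, 120.6]
tcp_rot: [3.142, 0.0, 1.56]
contact_force: [-0.2, -0.5, -0.4]
opening: 0.209
```

Emit:
jog_arm(increments="0 0 0.04 0 0 0 -0.9;0 0 0.04 0 0 0 -0.9;0 0 0.04 0 0 0 -0.9;0 0 0.04 0 0 0 -0.9;0 0 0 0 0 0 -0.9;0 0 0 0 0 0 -0.9;0 0 0 0 0 0 -0.9;0 0 0 0 0 0 -0.9")

```text
clock: 43.95
eef_pos: [591.4, 241.5, 119.0]
tcp_rot: [3.142, 0.0, 1.56]
contact_force: [0.6, -0.3, 0.7]
opening: 0.21
```

Emit:
jog_arm(increments="0 0 0.03 0 0 0 -0.9;0 0 0.03 0 0 0 -0.9;0 0 0.03 0 0 0 -0.9;0 0 0 0 0 0 -0.9;0 0 0 0 0 0 -0.9;0 0 0 0 0 0 -0.9;0 0 0 0 0 0 -0.9;0 0 0 0 0 0 -0.9")

```text
clock: 44.75
eef_pos: [591.6, 241.6, 119.0]
tcp_rot: [3.141, -0.0, 1.56]
contact_force: [-1.5, -1.3, 8.7]
opening: 0.209
```

Contact at exactly the seated height (119). I'll release and rise.

Emit:
jog_arm(increments="0 0 0 0 0 0 -0.5;0 0 0 0 0 0 -0.4;0 0 0 0 0 0 -0.2;0 0 0 0 0 0 0;0 0 0 0 0 0 0.2;0 0 0 0 0 0 0.2;0 0 -0.5 0 0 0 0.2;0 0 -1.5 0 0 0 0.2")

```text
clock: 45.55
eef_pos: [590.4, 241.2, 137.5]
tcp_rot: [-3.139, 0.001, 1.56]
contact_force: [0.3, -0.5, -0.1]
opening: 0.599
```

Emit:
jog_arm(increments="0 0 -3 0 0 0 0.2;0 0 -4 0 0 0 0.2;0 0 -3 0 0 0 0.2;-1 0 0 0 0 0 0.2;-3 0 0 0 0 0 0.2;-3 0 0 0 0 0 0.2;0 0 0 0 0 0 0.2;0 0 0 0 0 0 0.2")

```text
clock: 46.35
eef_pos: [590.6, 170.9, 238.6]
tcp_rot: [3.141, -0.0, 1.558]
contact_force: [-0.3, -0.6, -0.7]
opening: 0.6
```

Run:
```python
from h import *
look("w25");look("sd25","side");look("sc25","scene")
crop("w25",240,20,170,170,4);crop("sd25",170,260,120,120,5)
```

```text
46.35 [590.6 170.9 238.6] [ 3.141 -0.     1.558] 0.022
46.4 [590.7 171.6 238.5] [ 3.141 -0.     1.559] 0.015
46.45 [590.7 172.  238.4] [ 3.141 -0.     1.56 ] 0.01
```

View pics/w25_240_20.png

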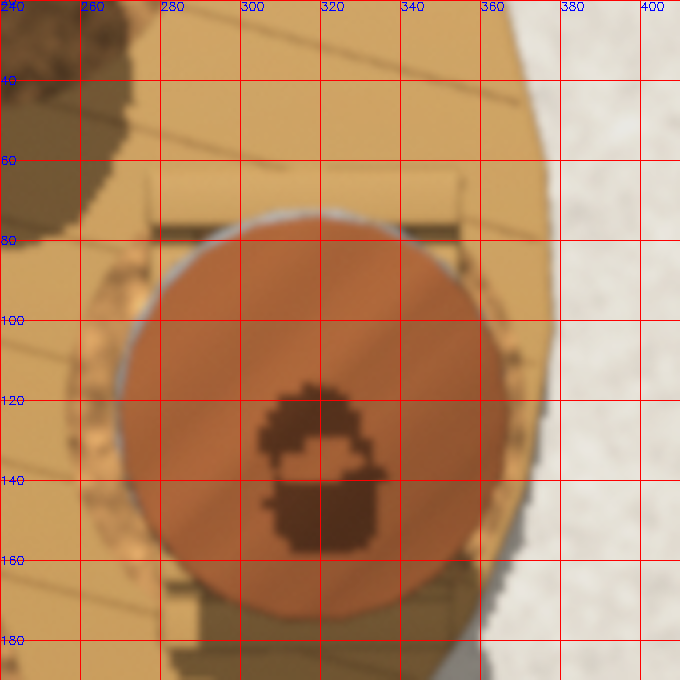

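View pics/sd25_170_260.png

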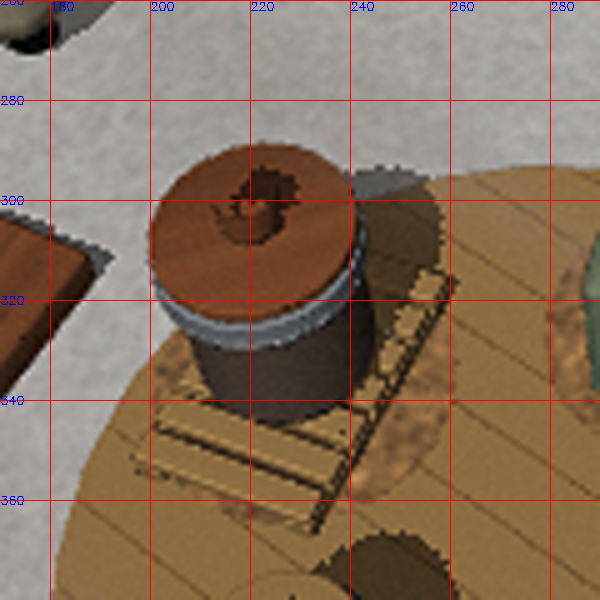

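View pics/sc25.png

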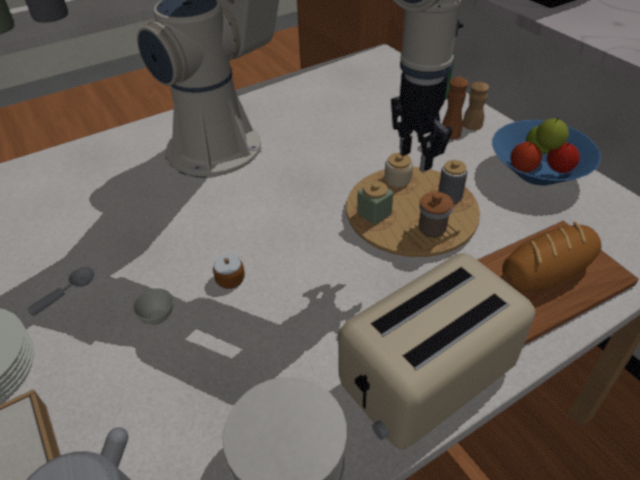

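The lid sits flat on the band, knob up, and the bystanders are unmoved (caddies, honey (228,270), sugar (153,305)). One last numeric check, then I'll hand it in.

Run:
```python
from h import *
from rig import r
i=info("w25")
print("lid",circ(i,[(269.5,121),(367,121),(318,73.5),(318,175)],116,33))
print("strainer lid expected (592.5,241.6)", r.sense()["contact_force"])
r.sign_off()
```

```text
lid (array([592.7, 240.9]), array([-0.3, -0.4, -0.4, -0.5]))
strainer lid expected (592.5,241.6) [ 0.26735123 -0.85005784 -0.68596831]
the job is handed in; nothing more can be done
```

I stacked the tea-for-one set on the clear pad in order (coaster, cup, strainer, lid). Each piece was lowered until the wrist force showed contact, then released. I handed the job in at about 46.5 s of the 128 s allowed; no verdict is reported.

**Centring in the last pictures:**

| Piece | Measured position (mm) | Off centre | Allowed |
|---|---|---|---|
| Coaster on the pad | (590.9, 242.2) | about 2 mm | 20 mm |
| Cup on the coaster | (592.3, 241.2) | about 2 mm | 15 mm |
| Strainer in the cup | (592.4, 241.8) | under 1 mm | 8 mm |
| Lid on the strainer | (592.7, 240.9) | about 1 mm | 8 mm |

**Seating:** The strainer touched down at tool height 79 mm and the lid at 119 mm, both as expected for fully seated. The side view showed both level, with the lid's knob up. The gripper was clear of the stack, and the caddies, honey pot and sugar bowl looked unmoved by eye; I did not measure their positions again.

**Checks that disagreed:**
- **Fixed cameras:** the two fixed cameras differed from each other by 6 to 10 mm for some pieces. I used the wrist camera, which fell between them.
- **Strainer while carried:** it appeared to sit about 2 mm lower in the grip than expected. It was still upright and seated at the right height.
- **Pad centre:** the wrist-camera readings of its y position differed by about 2 mm (239.1 and 241.5).

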